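# Set up the drinks valves and check the portion gauge

## Task

Get the drinks dispenser ready: push every knob lying on the blue mat fully down onto the square spindle of the valve with its own colour, and lift the steel sample cup off its hook and stand it upright in the middle of the round plate of the drip tray. Only then test the sprung portion gauge: pull the orange handle out until its needle is in the blue band, hold it there for a good second, ease it fully home, then do the same at the red band, without pulling far past the red one or letting the handle snap back. Leave the sugar jar, the mug and the creamer tub where they are.

Things in the scene. Friction and masses are not known exactly. Their poses are not given: they have to be found in the camera images.
- knob_red: red knob: round skirt 50 mm across, 22 mm high; on it a bar grip (44 mm along the knob's x, 14 mm along y, from 22 to 46 mm above the underside). A square bore 14.5 mm wide, 16 mm deep from below, its sides parallel to the bar. Origin: centre of the underside, z up. Starts upright on the blue mat; may be absent
- valve_red_seat (a point): seat of the valve with the red collar on the steel deck: centre of the collar's top face (72 mm across, 50 mm above the table), where a fitted knob's underside rests. From it rises a brass spindle, 12 mm square for 10 mm, then 8 mm square for 4 mm more. x, y parallel to the spindle's sides; valves stand 100 mm apart
- knob_blue: blue knob: round skirt 50 mm across, 22 mm high; on it a bar grip (44 mm along the knob's x, 14 mm along y, from 22 to 46 mm above the underside). A square bore 14.5 mm wide, 16 mm deep from below, its sides parallel to the bar. Origin: centre of the underside, z up. Starts upright on the blue mat; may be absent
- valve_blue_seat (a point): seat of the valve with the blue collar on the steel deck: centre of the collar's top face (72 mm across, 50 mm above the table), where a fitted knob's underside rests. From it rises a brass spindle, 12 mm square for 10 mm, then 8 mm square for 4 mm more. x, y parallel to the spindle's sides; valves stand 100 mm apart
- knob_yellow: yellow knob: round skirt 50 mm across, 22 mm high; on it a bar grip (44 mm along the knob's x, 14 mm along y, from 22 to 46 mm above the underside). A square bore 14.5 mm wide, 16 mm deep from below, its sides parallel to the bar. Origin: centre of the underside, z up. Starts upright on the blue mat; may be absent
- valve_yellow_seat (a point): seat of the valve with the yellow collar on the steel deck: centre of the collar's top face (72 mm across, 50 mm above the table), where a fitted knob's underside rests. From it rises a brass spindle, 12 mm square for 10 mm, then 8 mm square for 4 mm more. x, y parallel to the spindle's sides; valves stand 100 mm apart
- cup: steel sample cup, 62 mm across, rim 55 mm high, with a rigid bail in its y-z plane: straps at y = +-31 mm up to a flat crossbar (66 x 8 mm, from 100 to 106 mm above the foot) and on it a green grip block (16 mm along x, 24 mm along y, from 106 to 134 mm). Origin: centre of the underside, z up. 160 g. At the start it hangs by the crossbar on the hook
- hook_rest (a point): top face of the flat steel hook (12 mm wide strip, 6 mm thick, 155 mm above the table) under the cup's crossbar. The hook's open end points along this frame's -x, where an upturned lip at x = -19 to -23 mm rises 14 mm above this face; its post (14 mm thick, rising to 10 mm above this face) is at x = +55 mm
- tray_mid (a point): centre of the top face of the low black drip tray (110 mm square, 14 mm high) with a round aluminium plate 90 mm across with a darker disc in its middle
- draw (a joint): draw-out of the sprung portion gauge's orange handle, m: 0 fully home, growing as it is pulled along the gauge's -x, stop at 0.16. The spring pulls it home with 2.7 N at 0 and 45 N/m more; it is damped
- draw_grip (a point): point on the axis of the upright orange handle, 60 mm above the table; the handle is 16 mm along x, 36 mm along y, from 13 to 77 mm above the table. Pulled out along -x of this frame (roughly towards the robot). Behind it (+x) at home is a free gap of 47 mm and then the gauge's black housing, 66 mm tall
- draw_needle (a point): middle of the thin black needle that the orange handle carries over the white scale, 34 mm to the handle's +y side; moves with the handle; same axes as draw_grip
- mark_blue_mid (a point): middle of the blue band on the gauge's white scale (12 mm long along the pull); axes as draw_grip; the needle is in the band within 6 mm either way along x
- mark_red_mid (a point): middle of the red band on the gauge's white scale (12 mm long along the pull), further out than the blue one; axes as draw_grip
- sugar: bystander: round white sugar jar, 60 mm diameter, 100 mm tall. Origin: centre of the underside
- mug: bystander: white ceramic mug, 80 mm diameter, 90 mm tall, handle at its +y side. Origin: centre of the underside
- creamer: bystander: low white creamer tub with a blue lid, 56 mm diameter, 45 mm tall. Origin: centre of the underside

How it is judged:
By the outcome, as a careful person would: the job done as asked, in the order asked, and still so for the second after the job is handed in, with the robot touching nothing.
Of knob_red, knob_blue, knob_yellow only 2 to 3 are there at a start; the rules pass over those that are not, and their reading is None.
At some moment in a run one of knob_red, knob_blue, knob_yellow may be knocked a few centimetres aside while the robot is not near it.
It also fails if it takes over 210 s, if anything falls off the work surface, if the arm or the gripper's body presses on something with over 40 N, if the wrist force passes 120 N, or if a joint passes its speed limit or range.

## Robot

A 6-joint arm with a two-finger parallel gripper is mounted at the origin on the work surface. World frame = base frame: x ahead of the robot, y to its left, z up, the work surface at z = 0. Lengths are in m, angles in rad, forces in N, time in s.
With the tool pointing down it reaches from about 0.325 to 0.775 m from the base axis. Payload 5.5 kg.
Tool frame: the origin (TCP) lies midway between the tips of the shut fingers; the grasp point (between the pads) lies bot.grip_point_offset behind it (bot.grip_point_offset is the distance from the TCP to the grasp point, in m); z points along the fingers, x is the direction in which the jaws open and shut, and the axes are right-handed (so a half turn about z gives the same grasp; the last joint's range is limited). The gripper opens to 85 mm and grips with 20 to 120 N. Pads are 22 mm wide; open, the fingers measure 114 mm over their backs; the gripper's body (76 mm by 85 mm) begins 54 mm behind the grasp point. The pads swing forward as they close: fully open they stand 13 mm farther back than shut.
Start: joints at [1.104, 0.091, 1.231, -0, 1.82, -0.057], TCP at [0.239, 0.55, 0.204] pointing down, gripper open.
Joint ranges: [-2.87, 2.87], [-0.86, 2.18], [0.17, 2.46], [-1.51, 4.65], [0.06, 2.69], [-2.65, 2.65]. Speed limits (rad/s): [2.57, 2.57, 3.01, 3.14, 3.14, 3.14].

## Interface

Orientations are given as a rotation vector (axis times angle).
In Python, from bench import bot, eyes gives the robot as it stands. The module is installed in compiled form; this text tells all that it offers.
- The arm moves only by the shell command python3 -m pendant 'ROWS' [FORCE]. ROWS is JSON, a list of rows, each a list of 3 entries, a list of its own where there are three numbers: the shift along the world's x, y, z in cm, then the turn about the world's z in degrees, then the finger opening in cm, from 0 to 8.54. In form: [[[tx, ty, tz], twist, jaw], ...]. A call has 1 to 8 rows; each row is the pose to reach, as a shift and turn from the pose measured when the call began; what a row does not reach only later rows make up. A row lasts 1/12 s, in which the tool goes at most 41.7 mm and 7.16 degrees, less where a joint would pass 70% of its speed; a pose out of reach is approached as far as the arm can. A call with a gripper value outside its range is refused whole. The fingers move at their own pace and stop on an object; FORCE is the grip in N (left out, the last holds). Time passes only in rows, so rows that repeat a pose let the fingers close. It gives the time, the measured TCP pose, the force and the opening at its end, in the units of the state.
- bot.sense(): the state, without advancing time (a new reading comes with each control period).
- eyes.get_image(name): name is "scene" or "top" or "wrist"; returns the picture (384x512x3 uint8, blue, green, red); there is no depth.
- eyes.calibration(name): a dict with "fx", "fy", "cx", "cy" (pixels), "k1" (the pictures are not rectified: a ray, as slopes to the right and down, at radius r is drawn at 1 + k1 r^2 times it, then the intrinsics apply), "R" (3x3) and "t" (3): a world point X has camera coordinates R X + t. Camera axes: x right, y down, z forward; pixel columns grow to the right and rows downward; lengths in m; the calibration is good to about 2 mm. A picture is of the moment at which its call begins: read the wrist's pose just before it. calibration takes no time and is no camera call; for the wrist camera it gives the pose at the moment of the call.
- bot.finish_job(): hands the job in, once; it reports no verdict.
The state is a dict: "time": time; "joint_pos": joint angles; "joint_vel": joint speeds; "joint_torque": joint torques, N m; "tool_pos": TCP position; "tcp_rot": TCP orientation; "wrist_force": force on the tool from outside, world axes, zero at the start; "moment": the same for the moment, N m; "grip_width": finger opening in m.
Only numpy, scipy, OpenCV 4.12 (cv2) and the standard library are available. Lean on these libraries where they do the work, as an engineer would, in place of code of your own. Each camera call takes 0.05 s, during which the arm holds its last target.

## Working session

There is one attempt and no reset: what is moved stays moved. The work goes in short steps, Python scripts to look and compute and a shell command to move; the robot and the scene stay as the last step left them, time stands still between calls to the robot, and variables do not carry over. Pictures are saved under pics/ and viewed, and the job is handed in when it is done.

```bash
mkdir -p pics; python3 - <<'E'
from bench import bot,eyes
import cv2
s=bot.sense()
print(s, bot.grip_point_offset)
for n in("scene","top","wrist"):
    c=eyes.calibration(n); print(n,c)
    cv2.imwrite(f"pics/a_{n}.png",eyes.get_image(n))
E
```

```text
{'time': 0.0, 'joint_pos': array([ 1.10428947e+00,  9.18606108e-02,  1.23188745e+00, -3.04842352e-05,
        1.81977811e+00, -5.67032345e-02]), 'joint_vel': array([ 0.00059042,  0.00155289,  0.00120409, -0.00078339,  0.00092985,
       -0.00062647]), 'joint_torque': array([ 3.15573743e-04, -4.58743250e+01, -4.18021166e+01,  3.16868170e-05,
        1.18339516e-02,  1.10780658e-05]), 'tool_pos': array([0.23892294, 0.55001977, 0.20314897]), 'tcp_rot': array([ 2.62614552e+00,  1.72241725e+00, -2.60591945e-03]), 'wrist_force': array([0.56118174, 0.28492579, 0.81695373]), 'moment': array([ 0.0273359 ,  0.00258268, -0.03083591]), 'grip_width': 0.08518065917850698} 0.0187
scene {'fx': 435.27799841753256, 'fy': 435.27799841753256, 'cx': 250.5799464113499, 'cy': 196.73941714847655, 'k1': 0.018727307681514538, 'R': array([[ 0.88963343,  0.45666466,  0.00312107],
       [ 0.28578168, -0.5513777 , -0.78378024],
       [-0.35620385,  0.69816905, -0.62103043]]), 't': array([-0.4419978 , -0.04946352,  1.39434501])}
top {'fx': 375.12834542114456, 'fy': 375.12834542114456, 'cx': 254.19745588535082, 'cy': 192.0445579467456, 'k1': -0.07364551237824657, 'R': array([[-0.00220818, -0.99952919, -0.0306026 ],
       [-0.99764584,  0.00429951, -0.06844194],
       [ 0.0685413 ,  0.03037943, -0.99718563]]), 't': array([0.00585647, 0.48934756, 1.14815746])}
wrist {'fx': 305.5024504760762, 'fy': 305.5024504760762, 'cx': 250.55964741133926, 'cy': 190.02208231092823, 'k1': -0.051798358271744546, 'R': array([[ 3.99170235e-01,  9.16876811e-01, -1.89818275e-04],
       [ 8.84460240e-01, -3.85002821e-01,  2.63634049e-01],
       [ 2.41646865e-01, -1.05402752e-01, -9.64622751e-01]]), 't': array([-0.59964769, -0.03445015,  0.37730853])}
```

View pics/a_scene.png

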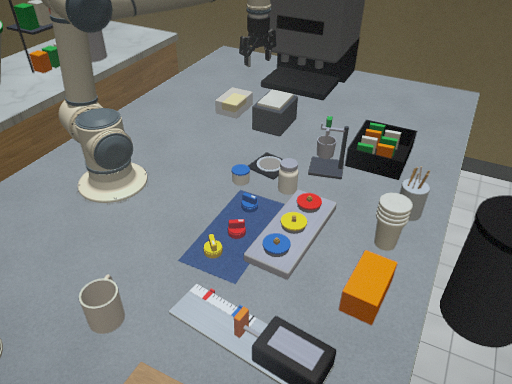

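View pics/a_top.png

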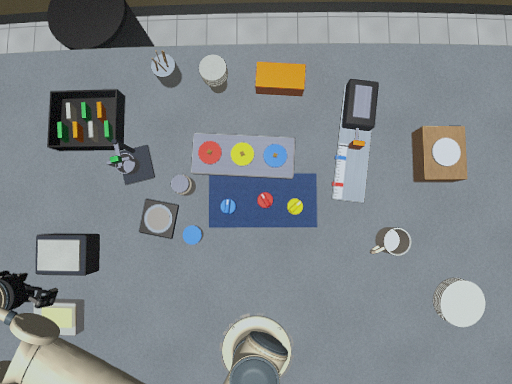

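View pics/a_wrist.png

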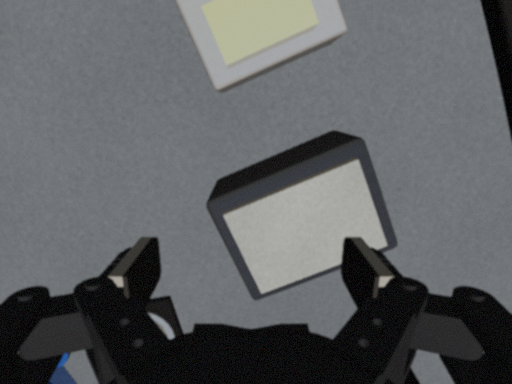

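The scene and top views show all three knobs: red at top (265,200), blue at (228,206) and yellow at (295,206). The cup hangs on its hook at about (122,157), the tray is at (158,218), and the gauge is at (355,145). The wrist view shows only clutter.

```bash
cat > h.py <<'E'
import numpy as np, cv2
from bench import bot,eyes
def ray(c,u,v):
    p=np.array([[[(u),(v)]]],float)
    K=np.array([[c['fx'],0,c['cx']],[0,c['fy'],c['cy']],[0,0,1]])
    q=cv2.undistortPoints(p,K,np.array([c['k1'],0,0,0.]))[0,0]
    R=np.array(c['R']);t=np.array(c['t'])
    return -R.T@t, R.T@np.array([q[0],q[1],1])
def p2w(c,u,v,z):
    o,d=ray(c,u,v); return o+d*(z-o[2])/d[2]
def w2p(c,X):
    K=np.array([[c['fx'],0,c['cx']],[0,c['fy'],c['cy']],[0,0,1]])
    R=np.array(c['R'])
    return cv2.projectPoints(np.array(X,float).reshape(-1,1,3),cv2.Rodrigues(R)[0],np.array(c['t']),K,np.array([c['k1'],0,0,0.]))[0][:,0]
def tri(l):
    A=np.zeros((3,3));b=np.zeros(3)
    for c,u,v in l:
        o,d=ray(c,u,v);d/=np.linalg.norm(d);M=np.eye(3)-np.outer(d,d);A+=M;b+=M@o
    return np.linalg.solve(A,b)
def snap(n,name,crop=None,s=1,marks=None):
    c=eyes.calibration(n); im=eyes.get_image(n)
    np.save('pics/'+name+'.npy',im)
    import pickle; pickle.dump(c,open('pics/'+name+'.pkl','wb'))
    save(im,name,crop,s)
    return c,im
def save(im,name,crop=None,s=1):
    if crop: 
        x0,x1,y0,y1=crop; im=im[y0:y1,x0:x1]
    cv2.imwrite('pics/'+name+'.png',cv2.resize(im,None,fx=s,fy=s,interpolation=cv2.INTER_CUBIC))
def load(name):
    import pickle
    return pickle.load(open('pics/'+name+'.pkl','rb')),np.load('pics/'+name+'.npy')
def st():
    s=bot.sense()
    R=cv2.Rodrigues(np.array(s['tcp_rot']))[0]
    print('t',round(s['time'],2),'tcp',np.round(s['tool_pos'],4),'jawx yaw',round(np.degrees(np.arctan2(R[1,0],R[0,0])),2),'tilt z',np.round(R[:,2],3),'F',np.round(s['wrist_force'],1),'w',round(s['grip_width'],4),'j6',round(s['joint_pos'][5],2))
E
python3 - <<'E'
from h import *
st()
c=eyes.calibration('top')
for n,u,v,z in [('kred',265,200,.046),('kblue',228,206,.046),('kyel',295,206,.046),('vred',210,152,.05),('vyel',242,154,.05),('vblue',275,155,.05),('tray',158,218,.014),('cup grip',114,161,.19),('creamer',192,235,.045),('sugar',181,184,.1),('handle',358,143,.077),('mug',397,241,.09)]:
    print(n,np.round(p2w(c,u,v,z),3))
c,im=snap('top','b',(40,400,60,260),1); save(im,'b',(90,330,110,250),3)
save(im,'b2',(310,430,60,220),4)
c,im=load('b')
E
```

```text
t 0.15 tcp [0.2389 0.5501 0.2034] jawx yaw 66.52 tilt z [-0.001 -0.001 -1.   ] F [-0.6  0.3 -0.3] w 0.0852 j6 -0.06
kred [ 0.463 -0.029  0.046]
kblue [0.445 0.083 0.046]
kyel [ 0.445 -0.12   0.046]
vred [0.61  0.138 0.05 ]
vyel [0.603 0.04  0.05 ]
vblue [ 0.6  -0.06  0.05]
tray [0.409 0.307 0.014]
cup grip [0.564 0.38  0.19 ]
creamer [0.358 0.192 0.045]
sugar [0.508 0.215 0.1  ]
handle [ 0.63  -0.306  0.077]
mug [ 0.341 -0.41   0.09 ]
```

View pics/b.png

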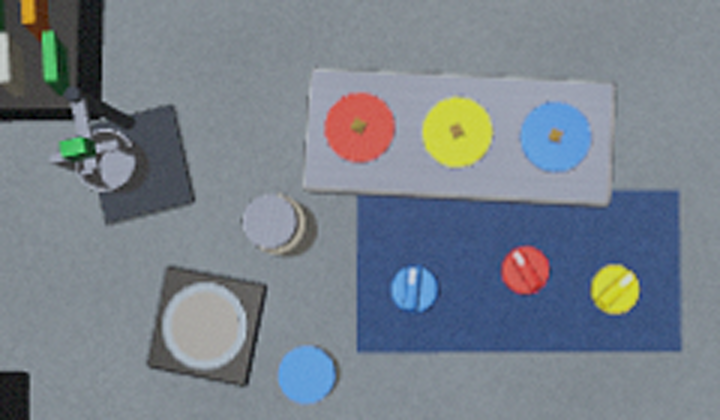

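View pics/b2.png

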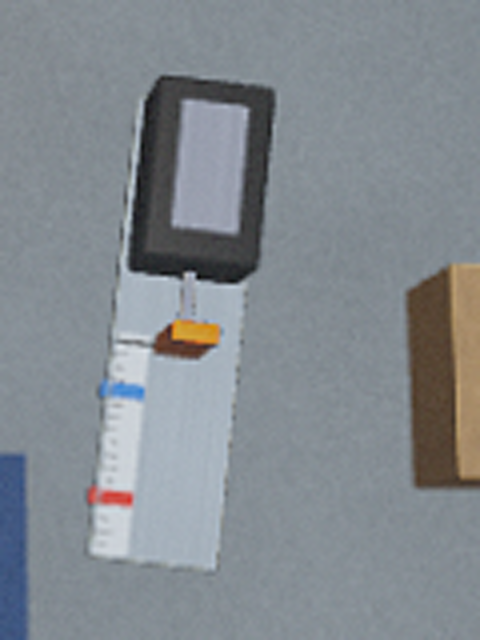

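```bash
python3 - <<'E'
from h import *
c=eyes.calibration('wrist'); o=-c['R'].T@c['t']; print(o)
s=bot.sense();R=cv2.Rodrigues(np.array(s['tcp_rot']))[0]; print(R.T@(o-s['tool_pos']))
E
python3 -m pendant '[[[3,-4,5],-7,8.5],[[6,-8,5],-14,8.5],[[9,-12,5],-21,8.5],[[12,-16,5],-28,8.5],[[15,-20,5],-35,8.5],[[18,-24,5],-42,8.5],[[21,-28,5],-49,8.5],[[24,-32,5],-56,8.5]]' 30
```

```text
[0.17866022 0.57631755 0.37323994]
[-0.00023129 -0.06575392 -0.16965498]
time: 0.87
tool_pos: [0.4313, 0.2928, 0.2533]
tcp_rot: [-3.129, -0.279, 0.002]
wrist_force: [1.6, 0.1, -0.1]
grip_width: 0.0848
```

```bash
python3 - <<'E'
from h import *
snap('wrist','w1')
E
python3 -m pendant '[[[2,-4,0],-5,8.5],[[4,-8,0],-10,8.5],[[6,-12,0],-10,8.5],[[8,-16,0],-10,8.5],[[8,-20,0],-10,8.5],[[8,-24,0],-10,8.5],[[8,-28,0],-10,8.5],[[8,-31,0],-10,8.5]]'
python3 -m pendant '[[[0,0,0],0,8.5],[[0,0,0],0,8.5],[[0,0,0],0,8.5]]'
python3 - <<'E'
from h import *
st()
snap('wrist','w2',None,1.5)
E
```

```text
time: 1.58
tool_pos: [0.5154, -0.0218, 0.2527]
tcp_rot: [3.137, -0.017, 0.0]
wrist_force: [0.7, 0.8, -0.9]
grip_width: 0.0852
time: 1.83
tool_pos: [0.5154, -0.0214, 0.2525]
tcp_rot: [3.138, -0.018, -0.0]
wrist_force: [0.1, 0.5, -0.1]
grip_width: 0.0849
t 1.83 tcp [ 0.5154 -0.0214  0.2525] jawx yaw -0.64 tilt z [-0.    -0.004 -1.   ] F [ 0.1  0.5 -0.1] w 0.0849 j6 -0.09
```

View pics/w1.png

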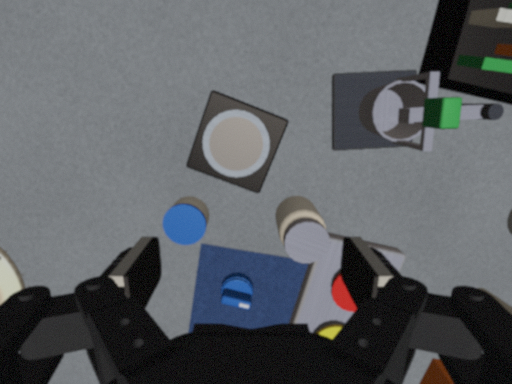

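View pics/w2.png

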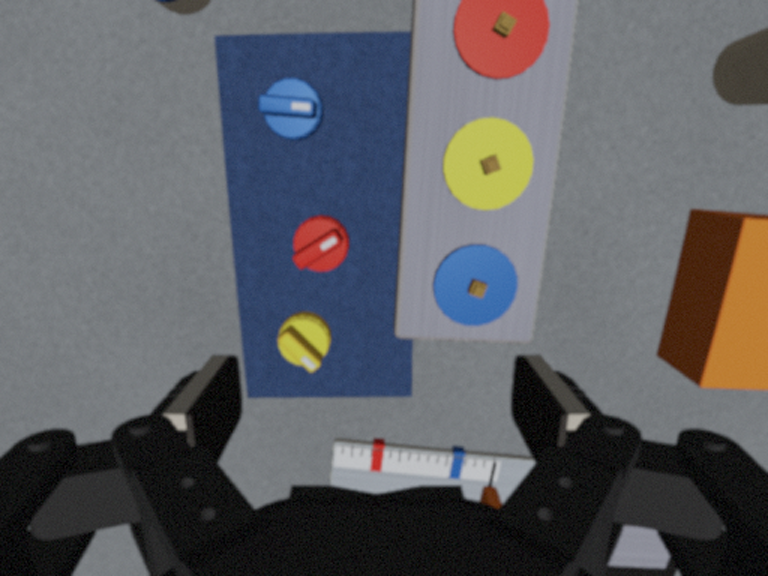

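```bash
python3 -m pendant '[[[0,0.5,-4],0.6,8.5],[[0,1,-8],0.6,8.5],[[0,1.5,-9],0.6,8.5],[[0,1.5,-9],0.6,8.5],[[0,1.5,-9],0.6,8.5],[[0,1.5,-9],0.6,8.5]]'
python3 - <<'E'
from h import *
st()
snap('wrist','w3',None,1.5)
E
```

```text
time: 2.38
tool_pos: [0.5166, -0.0051, 0.1658]
tcp_rot: [3.137, 0.003, 0.007]
wrist_force: [0.3, -0.0, -0.1]
grip_width: 0.0849
t 2.38 tcp [ 0.5166 -0.0051  0.1658] jawx yaw 0.11 tilt z [ 0.004 -0.004 -1.   ] F [ 0.3 -0.  -0.1] w 0.0849 j6 -0.08
```

View pics/w3.png

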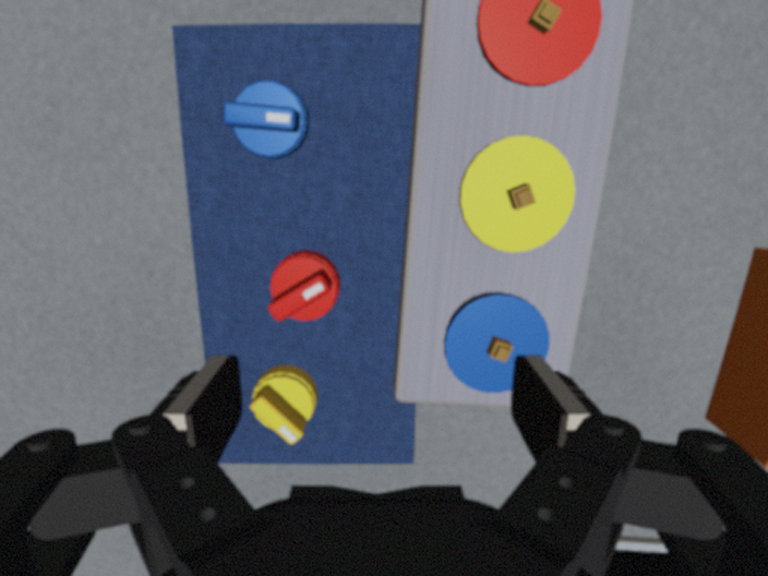

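```bash
cat > fit.py <<'E'
from h import *
from scipy.optimize import minimize
S=4
def cyl(r,z0,z1,n=40):
    a=np.linspace(0,2*np.pi,n,endpoint=False)
    return np.vstack([np.c_[r*np.cos(a),r*np.sin(a),0*a+z] for z in(z0,z1)])
def box(a,b,z0,z1):
    return np.array([[sx*a/2,sy*b/2,z] for sx in(-1,1) for sy in(-1,1) for z in(z0,z1)])
KNOB=[cyl(.025,0,.022),box(.044,.014,.022,.046)]
SPIN=[box(.012,.012,0,.010),box(.008,.008,.010,.014)]
COLL=[cyl(.036,0,0.0005)]
def render(c,parts,x,y,z,yaw,roi):
    x0,x1,y0,y1=roi
    m=np.zeros(((y1-y0)*S,(x1-x0)*S),np.uint8)
    cs,sn=np.cos(yaw),np.sin(yaw)
    for P in parts:
        Q=np.c_[cs*P[:,0]-sn*P[:,1]+x,sn*P[:,0]+cs*P[:,1]+y,P[:,2]+z]
        p=w2p(c,Q)
        p=((p-[x0,y0])+.5)*S-.5
        cv2.fillConvexPoly(m,np.round(cv2.convexHull(p.astype(np.float32))*16).astype(np.int32),255,shift=4)
    return cv2.resize(m,(x1-x0,y1-y0),interpolation=cv2.INTER_AREA)/255.
def hsvmask(im,lo,hi,wrap=False):
    h=cv2.cvtColor(im,cv2.COLOR_BGR2HSV).astype(int)
    H=h[...,0]
    hm=((H>=lo[0])&(H<=hi[0])) if not wrap else ((H>=lo[0])|(H<=hi[0]))
    return (hm&(h[...,1]>=lo[1])&(h[...,1]<=hi[1])&(h[...,2]>=lo[2])&(h[...,2]<=hi[2])).astype(float)
def fit(c,mask,parts,x,y,z,yaws,dyaw=True):
    u,v=w2p(c,[[x,y,z]])[0]
    best=None
    pp=w2p(c,[[x+.05,y,z],[x,y+.05,z]]);rad=int(max(np.linalg.norm(pp-[u,v],axis=1)))
    h,w=mask.shape
    roi=(max(0,int(u)-rad),min(w,int(u)+rad),max(0,int(v)-rad),min(h,int(v)+rad))
    M=mask[roi[2]:roi[3],roi[0]:roi[1]]
    def cost(p):
        r=render(c,parts,x+p[0]/1000,y+p[1]/1000,z,p[2]/20,roi)
        return np.abs(r-M).sum()/M.sum()
    for yw in yaws:
        r=minimize(cost,[0,0,yw*20],method='Nelder-Mead',options=dict(initial_simplex=np.array([[0,0,yw*20],[4,0,yw*20],[0,4,yw*20],[0,0,yw*20+5]])))
        if best is None or r.fun<best.fun: best=r
    return x+best.x[0]/1000,y+best.x[1]/1000,np.degrees(best.x[2]/20),best.fun
RED=((168,110,40),(8,255,255),True); YEL=((22,110,60),(34,255,255),False); BLU=((100,150,95),(118,255,255),False)
E
python3 - <<'E'
from fit import *
c,im=load('w3')
for (u,v) in [(268,85),(270,140),(250,100),(220,100),(345,130),(349,131),(333,230),(332,233),(200,190),(200,200),(363,10)]:
    # hsv at few
    print((u,v),cv2.cvtColor(im,cv2.COLOR_BGR2HSV)[v,u],end=' ')
out=np.zeros_like(im)
for i,(k) in enumerate((BLU,YEL,RED)): out[...,i]=hsvmask(im,*k)*255
save(out,'m',None,1.5)
E
```

```text
(268, 85) [109 133 107] (270, 140) [112 111 101] (250, 100) [111 137 106] (220, 100) [109 137 110] (345, 130) [ 21 143 134] (349, 131) [ 21 135 153] (333, 230) [ 20 141 127] (332, 233) [ 20 137 123] (200, 190) [  1 202 140] (200, 200) [  2 191 195] (363, 10) [ 21 135 149]
```

View pics/m.png

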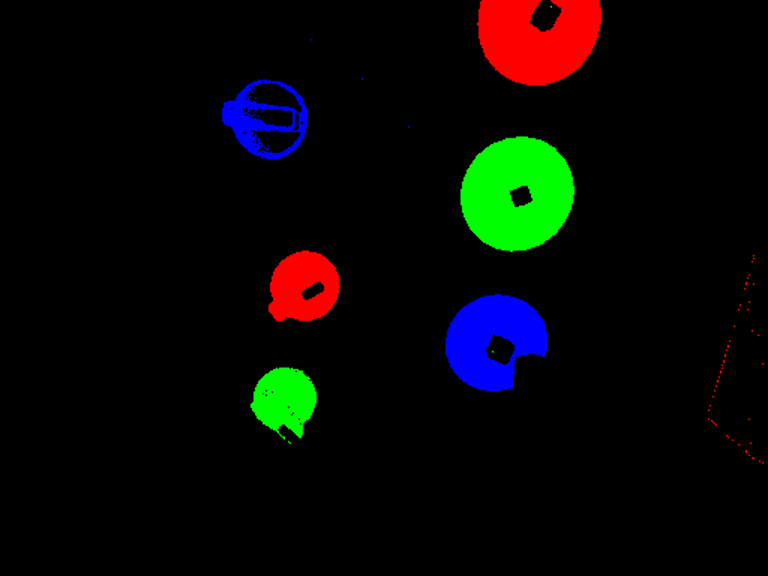

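```bash
cat >> fit.py <<'E'
RED=((165,90,30),(10,255,255),True); YEL=((20,90,40),(36,255,255),False); BLU=((98,150,75),(118,255,255),False); BRASS=((10,80,60),(22,185,255),False)
def filled(m):
    m=(m>0).astype(np.uint8); m=cv2.morphologyEx(m,cv2.MORPH_CLOSE,np.ones((3,3),np.uint8))
    cs,_=cv2.findContours(m,cv2.RETR_EXTERNAL,cv2.CHAIN_APPROX_NONE)
    o=np.zeros_like(m)
    for k in cs:
        if cv2.contourArea(k)>60: cv2.drawContours(o,[k],-1,1,-1)
    return o.astype(float)
def overlay(im,c,items,name,crop,s):
    big=cv2.resize(im,None,fx=s,fy=s,interpolation=cv2.INTER_CUBIC)
    for parts,x,y,z,yaw in items:
        cs,sn=np.cos(np.radians(yaw)),np.sin(np.radians(yaw))
        for P in parts:
            Q=np.c_[cs*P[:,0]-sn*P[:,1]+x,sn*P[:,0]+cs*P[:,1]+y,P[:,2]+z]
            p=(w2p(c,Q)+.5)*s-.5
            cv2.polylines(big,[cv2.convexHull(p.astype(np.float32)).astype(np.int32)],True,(255,255,255),1)
    x0,x1,y0,y1=[k*s for k in crop]
    cv2.imwrite('pics/'+name+'.png',big[y0:y1,x0:x1])
E
python3 - <<'E'
from fit import *
c,im=load('w3')
items=[]
mm=dict(red=filled(hsvmask(im,*RED)),blue=filled(hsvmask(im,*BLU)),yellow=filled(hsvmask(im,*YEL)))
Y=[0,.5,1,1.5,2,2.5]
K=dict(red=(.463,-.029),blue=(.445,.083),yellow=(.445,-.12))
V=dict(red=(.61,.138),yellow=(.603,.04),blue=(.6,-.06))
b=hsvmask(im,*BRASS)
for k,(x,y) in K.items():
    r=fit(c,mm[k],KNOB,x,y,0,Y); print('knob',k,np.round(r,4)); items.append((KNOB,r[0],r[1],0,r[2]))
for k,(x,y) in V.items():
    r=fit(c,mm[k],COLL,x,y,.05,[0]); print('coll',k,np.round(r,4)); items.append((COLL,r[0],r[1],.05,0))
    r=fit(c,b,SPIN,r[0],r[1],.05,[0,.4,.8,1.2]); print('spin',k,np.round(r,4)); items.append((SPIN,r[0],r[1],.05,r[2]))
overlay(im,c,items,'ov',(110,430,0,310),2)
E
```

```text
knob red [ 4.66400e-01 -2.74000e-02  3.34298e+01  8.19000e-02]
knob blue [4.475000e-01 8.720000e-02 1.737004e+02 5.420000e-02]
knob yellow [ 4.453000e-01 -1.220000e-01  1.422978e+02  1.843000e-01]
coll red [ 0.6106  0.1403 -5.3863  0.0895]
spin red [ 0.6121  0.1411 58.6251  0.1654]
coll yellow [ 0.605   0.0402 -4.372   0.0378]
spin yellow [0.6057 0.0406 0.3425 0.4761]
coll blue [ 0.598  -0.0588  8.678   0.1605]
spin blue [ 0.6001 -0.0596 45.4865  0.4428]
```

View pics/ov.png

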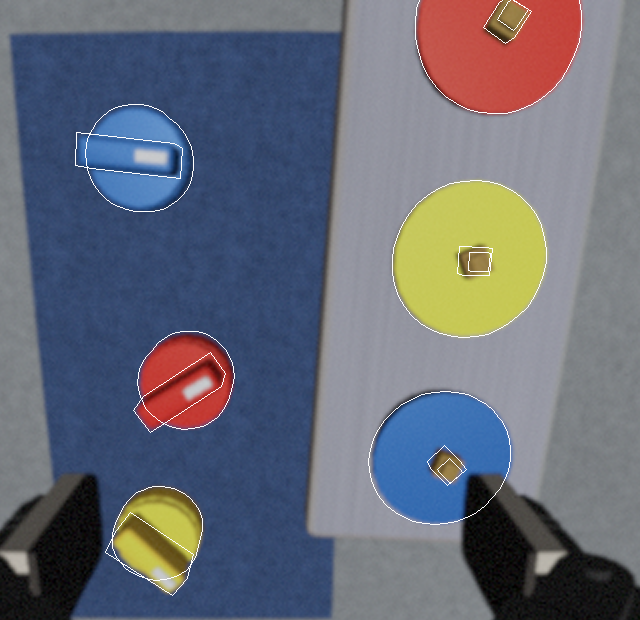

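```bash
python3 - <<'E'
from fit import *
c,im=load('w3')
V=dict(red=(.6113,.1405),yellow=(.6052,.0402),blue=(.599,-.0595))
items=[]
for k,(x,y) in V.items():
    raw=hsvmask(im,*dict(red=RED,blue=BLU,yellow=((23,150,40),(36,255,255),False))[k])
    u,v=w2p(c,[[x,y,.057]])[0].astype(int)
    hole=np.zeros_like(raw); r=14
    hole[max(0,v-r):v+r,u-r:u+r]=1-raw[max(0,v-r):v+r,u-r:u+r]
    rs=fit(c,hole,SPIN,x,y,.05,[0,.4,.8,1.2]); print(k,np.round(rs,4),hole.sum())
    items.append((SPIN,rs[0],rs[1],.05,rs[2]))
s=8
tiles=[]
for it in items:
    u,v=w2p(c,[[it[1],it[2],.057]])[0].astype(int)
    overlay(im,c,[it],'t',(u-16,u+16,max(0,v-16),max(0,v-16)+32),s)
    tiles.append(np.hstack([cv2.imread('pics/t.png'),cv2.resize(im[max(0,v-16):max(0,v-16)+32,u-16:u+16],(256,256),interpolation=cv2.INTER_CUBIC)]))
cv2.imwrite('pics/sp.png',cv2.resize(np.vstack(tiles),None,fx=.75,fy=.75))
E
```

```text
red [ 0.6122  0.1411 57.468   0.1472] 277.0
yellow [ 0.6089  0.0396 23.6996  0.6617] 740.0
blue [ 6.00200e-01 -5.98000e-02  7.33161e+01  1.96900e-01] 277.0
```

View pics/sp.png

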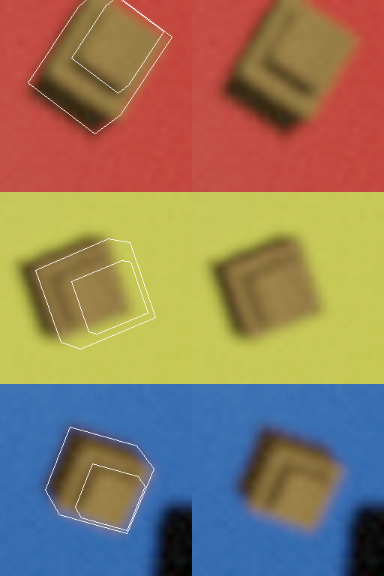

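```bash
python3 - <<'E'
from fit import *
c,im=load('w3')
x,y=.6052,.0402
u,v=w2p(c,[[x,y,.057]])[0].astype(int)
lab=cv2.cvtColor(im,cv2.COLOR_BGR2LAB).astype(float)
ref=np.median(lab[v-25:v-15,u-10:u+10].reshape(-1,3),0)
d=np.linalg.norm(lab-ref,axis=2)
hole=np.zeros(d.shape); r=14
hole[v-r:v+r,u-r:u+r]=d[v-r:v+r,u-r:u+r]>28
rs=fit(c,hole,SPIN,x,y,.05,[0,.4,.8,1.2]); print(np.round(rs,4),hole.sum())
s=8;it=(SPIN,rs[0],rs[1],.05,rs[2])
overlay(im,c,[it],'sp2',(u-16,u+16,v-16,v+16),s)
E
python3 -m pendant '[[[3,3,0],0,8.5],[[6,3,-1],0,8.5],[[8,3,-1],0,8.5],[[8,3,-1],0,8.5],[[8,3,-1],0,8.5]]'
python3 - <<'E'
from h import *
st()
snap('wrist','w4',None,1.5)
E
```

```text
[ 0.6053  0.0405 22.6721  0.0609] 241.0
time: 2.85
tool_pos: [0.5979, 0.0244, 0.1574]
tcp_rot: [3.137, 0.002, 0.01]
wrist_force: [0.4, 0.0, 1.0]
grip_width: 0.0846
t 2.85 tcp [0.5979 0.0244 0.1574] jawx yaw 0.08 tilt z [ 0.006 -0.005 -1.   ] F [0.4 0.  1. ] w 0.0846 j6 -0.02
```

View pics/sp2.png

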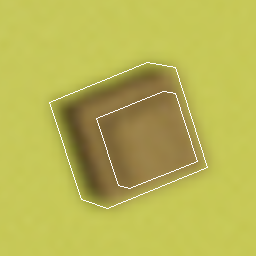

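View pics/w4.png

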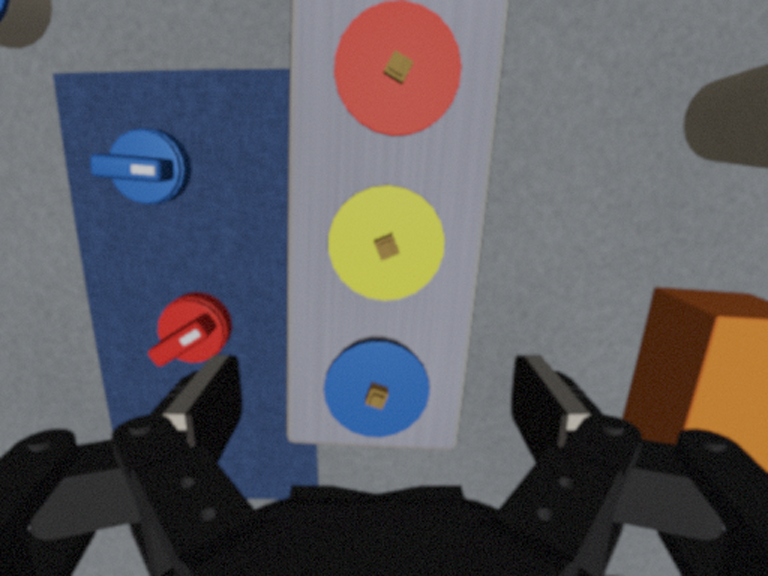

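```bash
cat >> fit.py <<'E'
def fitspin(im,c,x,y,th=28):
    u,v=w2p(c,[[x,y,.057]])[0].astype(int)
    lab=cv2.cvtColor(im,cv2.COLOR_BGR2LAB).astype(float)
    ref=np.median(lab[v-3:v+3,u-25:u-17].reshape(-1,3),0)
    d=np.linalg.norm(lab-ref,axis=2)
    hole=np.zeros(d.shape); r=13
    hole[v-r:v+r,u-r:u+r]=d[v-r:v+r,u-r:u+r]>th
    return fit(c,hole,SPIN,x,y,.05,[0,.4,.8,1.2])
E
python3 - <<'E'
from fit import *
c,im=load('w4')
mm=dict(red=filled(hsvmask(im,*RED)),blue=filled(hsvmask(im,*BLU)),yellow=filled(hsvmask(im,*YEL)))
V=dict(red=(.6113,.1405),yellow=(.6052,.0402),blue=(.599,-.0595))
K=dict(red=(.466,-.028),blue=(.447,.086))
for k,(x,y) in V.items():
    print(k,np.round(fitspin(im,c,x,y),4),np.round(fit(c,mm[k],COLL,x,y,.05,[0]),4))
for k,(x,y) in K.items():
    print(k,np.round(fit(c,mm[k],KNOB,x,y,0,[0,.5,1,1.5,2,2.5]),4))
E
```

```text
red [ 0.6113  0.1401 61.5301  0.1426] [ 0.6112  0.1402 10.14    0.0299]
yellow [ 0.6055  0.0408 23.2256  0.0696] [ 0.6054  0.0404 12.7776  0.0404]
blue [  0.5999  -0.0593 -18.0204   0.0824] [ 0.5996 -0.0579 -0.9023  0.0676]
red [ 4.66100e-01 -2.80000e-02  3.15681e+01  9.74000e-02]
blue [4.474000e-01 8.740000e-02 1.743438e+02 1.175000e-01]
```

```bash
python3 -m pendant '[[[-2,-1,0],-7,4.5],[[-5,-2,0],-14,4.5],[[-8,-4,-2],-21,4.5],[[-11,-5.2,-4],-28,4.5],[[-13.2,-5.2,-6],-35,4.5],[[-13.2,-5.2,-7],-42,4.5],[[-13.2,-5.2,-7],-49,4.5],[[-13.2,-5.2,-7],-56,4.5]]'
python3 -m pendant '[[[0,0,0],-1.5,4.5],[[0,0,0],-1.5,4.5],[[0,0,0],-1.5,4.5]]'
python3 - <<'E'
from h import *
st()
snap('wrist','w5',None,1.5)
snap('top','w5t',(180,330,130,240),5)
E
```

```text
time: 3.57
tool_pos: [0.4642, -0.028, 0.0884]
tcp_rot: [2.764, -1.48, 0.008]
wrist_force: [0.7, 0.3, 0.7]
grip_width: 0.045
time: 3.82
tool_pos: [0.4642, -0.0282, 0.0898]
tcp_rot: [2.746, -1.515, 0.012]
wrist_force: [0.5, 0.0, 0.4]
grip_width: 0.0447
t 3.82 tcp [ 0.4642 -0.0282  0.0898] jawx yaw -57.77 tilt z [ 0.004 -0.009 -1.   ] F [0.5 0.  0.4] w 0.0447 j6 0.88
```

View pics/w5.png

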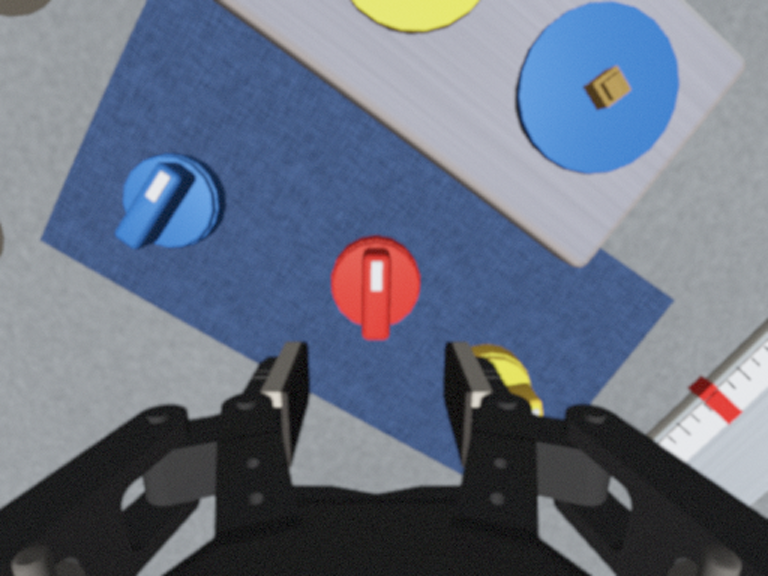

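View pics/w5t.png

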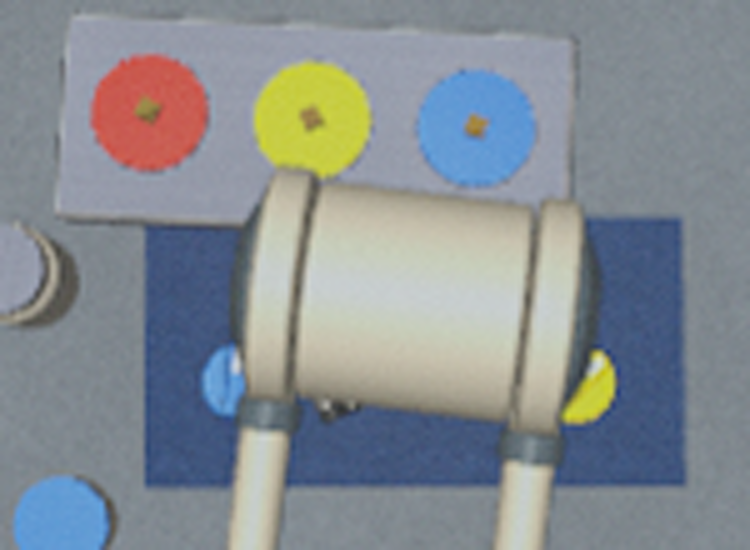

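```bash
python3 - <<'E'
from fit import *
c,im=load('w5')
mr=filled(hsvmask(im,*RED)); mb=filled(hsvmask(im,*BLU))
print(np.round(fit(c,mr,KNOB,.466,-.028,0,[.3,.6,.8]),4))
print(np.round(fit(c,mb,KNOB,.4475,.087,0,[2.8,3.1]),4))
print(np.round(fitspin(im,c,.5999,-.0593),4))
E
```

```text
[ 4.6640e-01 -2.7800e-02  3.1995e+01  7.9200e-02]
[4.475000e-01 8.660000e-02 1.754144e+02 1.753000e-01]
[ 5.99800e-01 -5.94000e-02  6.77912e+01  1.42300e-01]
```

```bash
python3 -m pendant '[[[0.1,0,-2],0,4.5],[[0.2,0,-4],0,4.5],[[0.2,0,-5.5],0,4.5],[[0.2,0,-6.2],0,4.5],[[0.2,0,-6.4],0,4.5],[[0.2,0,-6.4],0,4.5],[[0.2,0,-6.4],0,4.5]]'
```

```text
time: 4.5
tool_pos: [0.4669, -0.0282, 0.0264]
tcp_rot: [2.746, -1.515, 0.013]
wrist_force: [-0.7, 0.3, -0.3]
grip_width: 0.0452
```

```bash
python3 -m pendant '[[[0,0,0],0,0.8],[[0,0,0],0,0.8],[[0,0,0],0,0.8],[[0,0,0],0,0.8],[[0,0,0],0,0.8],[[0,0,0],0,0.8],[[0,0,0],0,0.8]]' 45
python3 -m pendant '[[[0,0,1],0,0.8],[[0,0,3],0,0.8],[[0,0,6],0,0.8],[[0,0,9],0,0.8],[[0,0,9],0,0.8],[[0,0,9],0,0.8]]'
python3 - <<'E'
from h import *
st()
snap('wrist','w6',None,1.5)
E
```

```text
time: 5.08
tool_pos: [0.4669, -0.0281, 0.0264]
tcp_rot: [2.746, -1.514, 0.013]
wrist_force: [-0.1, -0.4, 0.4]
grip_width: 0.008
time: 5.58
tool_pos: [0.4683, -0.0284, 0.1196]
tcp_rot: [2.748, -1.515, 0.021]
wrist_force: [-1.1, -0.1, -0.5]
grip_width: 0.0081
t 5.58 tcp [ 0.4683 -0.0284  0.1196] jawx yaw -57.76 tilt z [ 0.01 -0.01 -1.  ] F [-1.1 -0.1 -0.5] w 0.0081 j6 0.88
```

View pics/w6.png

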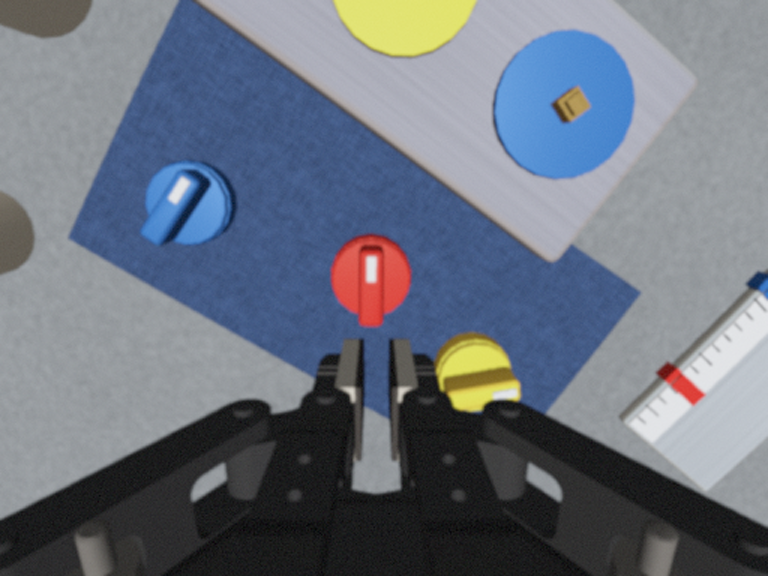

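```bash
python3 - <<'E'
from fit import *
c,im=load('w6')
mr=filled(hsvmask(im,*RED))
print(np.round(fit(c,mr,KNOB,.466,-.028,0,[.3,.6,.8]),4))
s=bot.sense();R=cv2.Rodrigues(s['tcp_rot'])[0];t=s['tool_pos']
print([np.round(1.5*w2p(c,[t+R@np.array(p)])[0]) for p in ([0,0,0],[0,0,-.0187],[.01,0,0])])
c2,_=load('w5'); print(-c2['R'].T@c2['t'])
E
python3 - <<'E'
from h import *
snap('scene','s6',(170,330,120,280),4)
E
```

```text
[ 4.66300e-01 -2.79000e-02  3.20549e+01  7.46000e-02]
[array([372., 336.]), array([372., 355.]), array([397., 336.])]
[0.52120209 0.00833479 0.25942686]
```

View pics/s6.png

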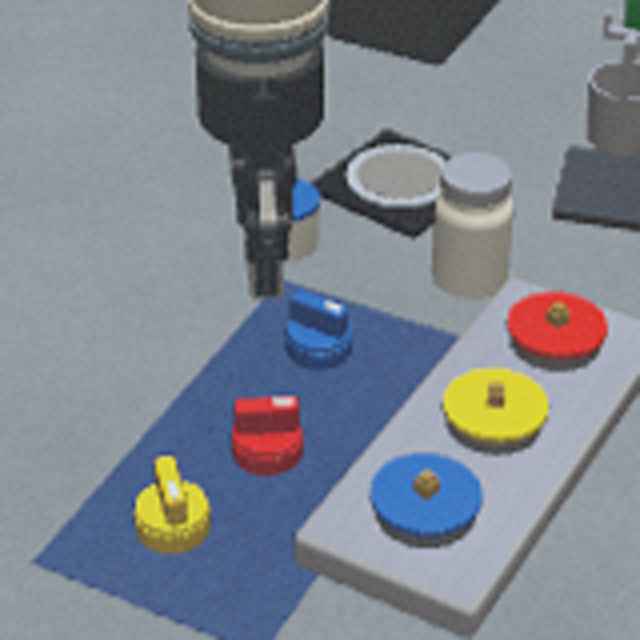

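```bash
python3 -m pendant '[[[-0.2,0,0],0,4],[[-0.2,0,-2],0,4],[[-0.2,0,-5],0,4],[[-0.2,0,-8],0,4],[[-0.2,0,-9.3],0,4],[[-0.2,0,-9.3],0,4],[[-0.2,0,-9.3],0,4]]'
python3 - <<'E'
from h import *
st()
snap('wrist','w7',None,1.5)
snap('scene','s7',(170,330,120,280),4)
E
```

```text
time: 6.27
tool_pos: [0.464, -0.028, 0.0227]
tcp_rot: [2.745, -1.514, 0.009]
wrist_force: [0.6, 0.1, 0.2]
grip_width: 0.04
t 6.27 tcp [ 0.464  -0.028   0.0227] jawx yaw -57.76 tilt z [ 0.002 -0.009 -1.   ] F [0.6 0.1 0.2] w 0.04 j6 0.88
```

View pics/w7.png

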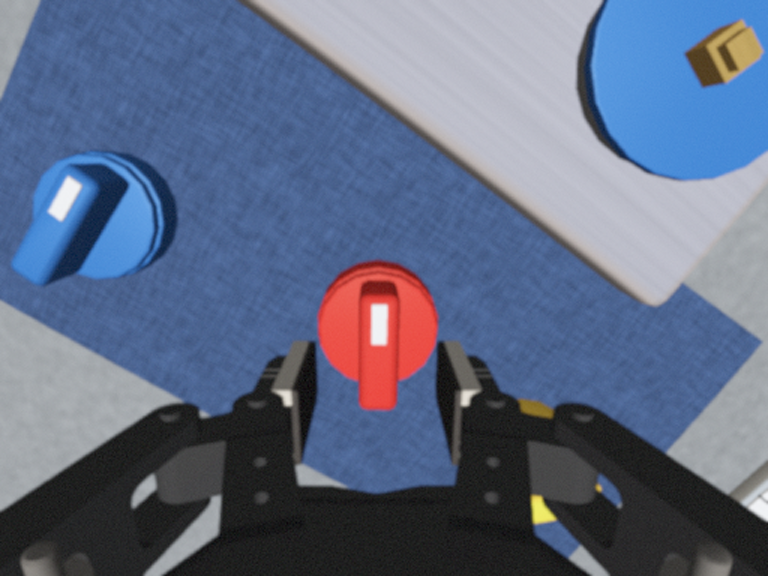

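View pics/s7.png

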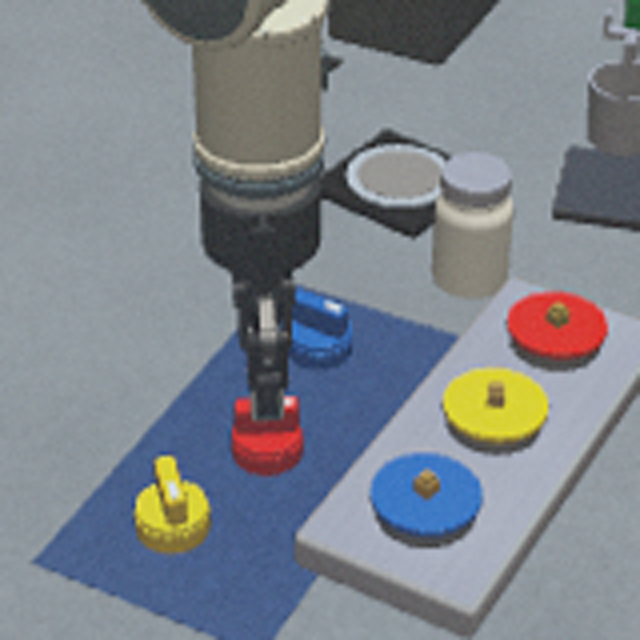

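```bash
python3 -m pendant '[[[0.2,0,0.1],0,1],[[0.2,0,0.1],0,1],[[0.2,0,0.1],0,1],[[0.2,0,0.1],0,1],[[0.2,0,0.1],0,1],[[0.2,0,0.1],0,1],[[0.2,0,0.1],0,1],[[0.2,0,0.1],0,1]]' 60
python3 - <<'E'
from h import *
st()
snap('wrist','w8',None,1.5)
E
```

```text
time: 7.03
tool_pos: [0.4677, -0.0283, 0.026]
tcp_rot: [2.747, -1.515, 0.016]
wrist_force: [-0.3, -0.4, 0.4]
grip_width: 0.01
t 7.03 tcp [ 0.4677 -0.0283  0.026 ] jawx yaw -57.76 tilt z [ 0.006 -0.009 -1.   ] F [-0.3 -0.4  0.4] w 0.01 j6 0.88
```

View pics/w8.png

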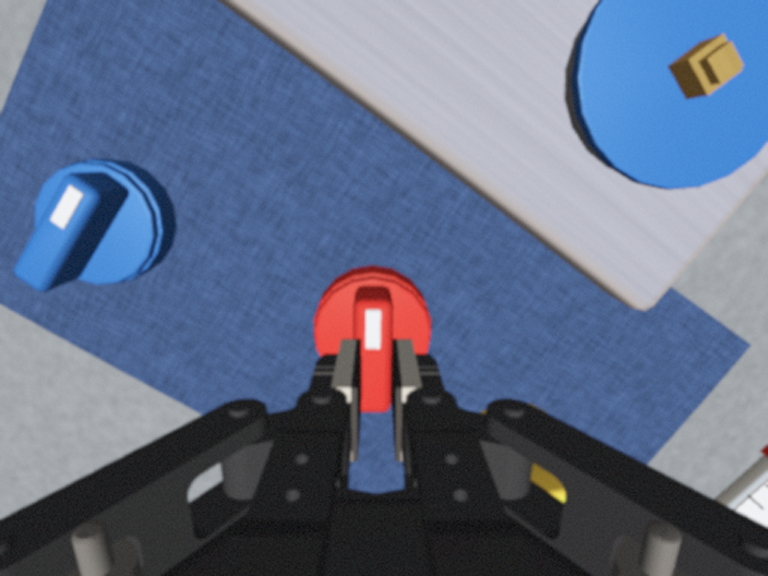

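```bash
python3 -m pendant '[[[-0.1,0,0],0,0],[[-0.1,0,0],0,0],[[-0.1,0,0],0,0],[[-0.1,0,0],0,0],[[-0.1,0,0],0,0]]' 60
python3 -m pendant '[[[0,0,1],0,0],[[0,0,3],0,0],[[0,0,6],0,0],[[0,0,9],0,0],[[0,0,9],0,0],[[0,0,9],0,0]]'
python3 - <<'E'
from h import *
st()
snap('wrist','w9',None,1.5)
E
```

```text
time: 7.5
tool_pos: [0.4667, -0.0283, 0.026]
tcp_rot: [2.746, -1.515, 0.016]
wrist_force: [-0.3, -0.4, 0.0]
grip_width: 0.0
time: 8.0
tool_pos: [0.4682, -0.0285, 0.1193]
tcp_rot: [2.748, -1.516, 0.024]
wrist_force: [-0.0, -0.0, -1.6]
grip_width: 0.0002
t 8.0 tcp [ 0.4682 -0.0285  0.1193] jawx yaw -57.76 tilt z [ 0.012 -0.01  -1.   ] F [-0.  -0.  -1.6] w 0.0002 j6 0.88
```

View pics/w9.png

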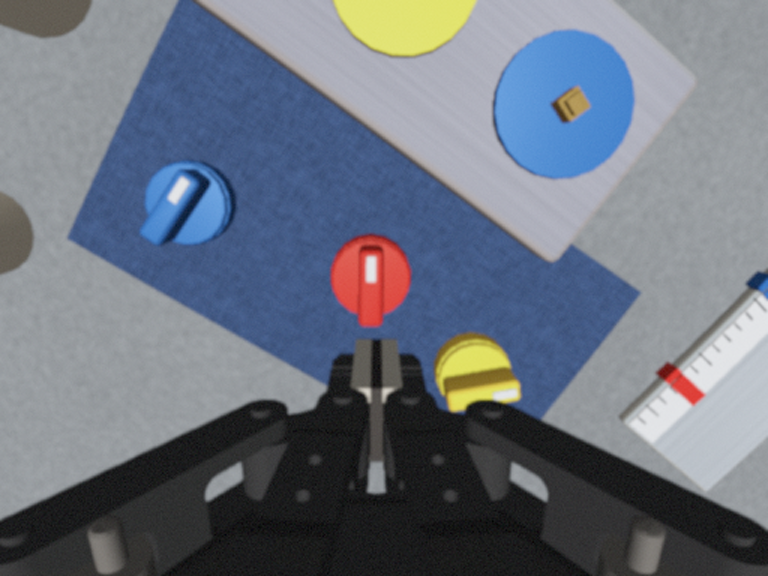

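```bash
python3 - <<'E'
from fit import *
for n in ('w5','w7','w9'):
    c,im=load(n)
    mr=filled(hsvmask(im,*RED))
    if n in('w7',): 
        pass
    for z in(-.03,-.02,-.01,0,.01,.02):
        print(n,z,np.round(fit(c,mr,KNOB,.466,-.028,z,[.55]),4))
c,im=load('w7')
k=(KNOB,.4663,-.0278,0,32)
overlay(im,c,[k],'ov7',(150,350,150,290),4)
c,im=load('w8')
overlay(im,c,[k],'ov8',(150,350,150,290),4)
E
```

```text
w5 -0.03 [ 4.59500e-01 -3.10000e-02  3.32686e+01  1.42700e-01]
w5 -0.02 [ 4.62000e-01 -3.03000e-02  3.27194e+01  7.68000e-02]
w5 -0.01 [ 4.64200e-01 -2.93000e-02  3.20372e+01  2.75000e-02]
w5 0 [ 4.66400e-01 -2.78000e-02  3.15111e+01  7.95000e-02]
w5 0.01 [ 4.67000e-01 -2.72000e-02  3.17144e+01  1.72100e-01]
w5 0.02 [ 4.68800e-01 -2.64000e-02  3.30418e+01  2.79000e-01]
w7 -0.03 [ 0.4597 -0.0331 32.2334  0.1632]
w7 -0.02 [ 4.60500e-01 -3.09000e-02  3.36006e+01  1.07100e-01]
w7 -0.01 [ 4.63500e-01 -3.00000e-02  3.07797e+01  3.01000e-02]
w7 0 [ 4.66200e-01 -2.82000e-02  3.18277e+01  8.81000e-02]
w7 0.01 [ 4.6710e-01 -2.7300e-02  3.3393e+01  2.1990e-01]
w7 0.02 [ 4.68900e-01 -2.60000e-02  2.82071e+01  3.80400e-01]
w9 -0.03 [ 4.60500e-01 -3.14000e-02  3.15167e+01  1.26900e-01]
w9 -0.02 [ 4.62200e-01 -2.99000e-02  3.31684e+01  6.77000e-02]
w9 -0.01 [ 4.64300e-01 -2.91000e-02  3.11771e+01  2.70000e-02]
w9 0 [ 4.66400e-01 -2.78000e-02  3.24864e+01  7.14000e-02]
w9 0.01 [ 4.68000e-01 -2.67000e-02  3.22535e+01  1.54300e-01]
w9 0.02 [ 4.6820e-01 -2.6200e-02  3.8347e+01  2.4610e-01]
```

View pics/ov8.png

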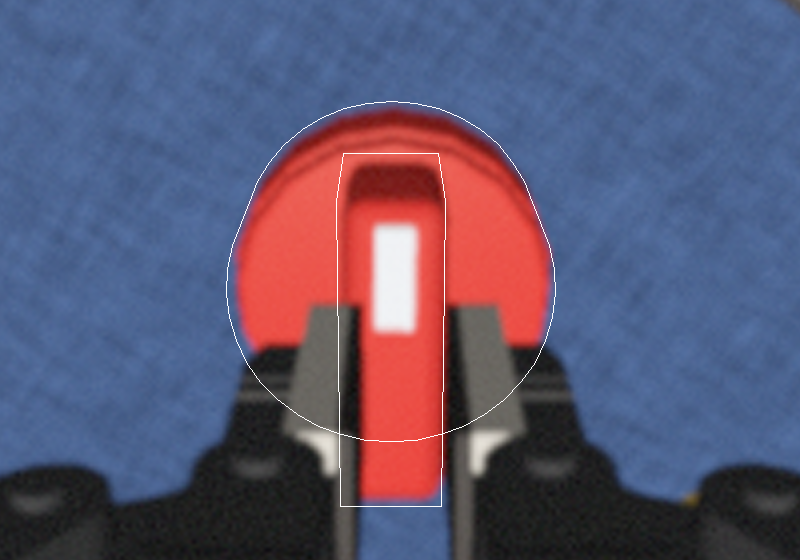

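```bash
python3 - <<'E'
from fit import *
V=dict(red=(.6113,.1405),yellow=(.6052,.0402),blue=(.599,-.0595))
c,im=load('w4')
mm=dict(red=filled(hsvmask(im,*RED)),blue=filled(hsvmask(im,*BLU)),yellow=filled(hsvmask(im,*YEL)))
for k in('red','yellow'):
  for z in (.03,.035,.04,.045,.05,.055,.06):
    print(k,z,np.round(fit(c,mm[k],COLL,*V[k],z,[0]),4))
def two(kp,c1):pass
c,im=load('w3')
mm=filled(hsvmask(im,*BLU))
for z in(-.02,-.01,-.005,0,.01): print('kb',z,np.round(fit(c,mm,KNOB,.4475,.087,z,[3.05]),4))
for n in('s6','w5t'):
    c,im=load(n); m=filled(hsvmask(im,*(RED)))
    if n=='s6':
        print([ (z,np.round(fit(c,m,KNOB,.466,-.028,z,[.55]),4)) for z in(-.02,-.01,0,.01)])
E
```

```text
red 0.03 [ 0.6122  0.1453 -0.8051  0.1001]
red 0.035 [ 0.6121  0.1439 -9.3522  0.0704]
red 0.04 [ 0.6118  0.1424 -6.152   0.039 ]
red 0.045 [0.6115 0.1412 8.5663 0.0139]
red 0.05 [ 0.6112  0.1402 10.14    0.0299]
red 0.055 [ 0.6113  0.1402 12.0387  0.0627]
red 0.06 [0.6112 0.1401 3.0014 0.0947]
yellow 0.03 [ 0.606   0.0388 16.1571  0.0893]
yellow 0.035 [0.6062 0.0388 2.6946 0.0595]
yellow 0.04 [ 0.6058  0.0392 -4.3262  0.0278]
yellow 0.045 [ 0.6056  0.0399 11.4048  0.0125]
yellow 0.05 [ 0.6054  0.0404 12.7776  0.0404]
yellow 0.055 [0.605  0.0407 1.0887 0.0777]
yellow 0.06 [0.6052 0.0407 3.6472 0.1159]
kb -0.02 [4.430000e-01 8.920000e-02 1.755159e+02 6.980000e-02]
kb -0.01 [4.451000e-01 8.810000e-02 1.746383e+02 3.420000e-02]
kb -0.005 [4.463000e-01 8.760000e-02 1.733488e+02 3.770000e-02]
kb 0 [4.474000e-01 8.730000e-02 1.734704e+02 5.440000e-02]
kb 0.01 [4.501000e-01 8.620000e-02 1.731658e+02 1.155000e-01]
[(-0.02, array([ 4.55400e-01, -6.90000e-03,  3.17456e+01,  4.21000e-02])), (-0.01, array([  0.4608,  -0.0159, -10.4906,   0.1008])), (0, array([ 4.66500e-01, -2.67000e-02,  3.06253e+01,  1.58800e-01])), (0.01, array([ 0.4719, -0.0353, 32.873 ,  0.1912]))]
```

```bash
python3 -m pendant '[[[0,0,-2],0,0],[[-0.1,0,-4],0,0],[[-0.2,0,-6],0,0],[[-0.2,0,-6.6],0,0],[[-0.2,0,-6.6],0,0],[[-0.2,0,-6.6],0,0]]'
python3 -m pendant '[[[0,0,-0.2],0,0],[[0,0,-0.4],0,0],[[0,0,-0.6],0,0],[[0,0,-0.6],0,0]]'
```

```text
time: 8.55
tool_pos: [0.4648, -0.0283, 0.051]
tcp_rot: [2.747, -1.515, 0.017]
wrist_force: [-0.0, -0.6, 0.0]
grip_width: 0.0002
time: 8.88
tool_pos: [0.465, -0.0283, 0.0451]
tcp_rot: [2.747, -1.515, 0.017]
wrist_force: [-0.9, -0.4, -0.1]
grip_width: 0.0003
```

```bash
python3 - <<'E'
from h import *
st()
snap('wrist','w10',None,1.5)
E
```

```text
t 8.88 tcp [ 0.465  -0.0283  0.0451] jawx yaw -57.76 tilt z [ 0.007 -0.009 -1.   ] F [-0.9 -0.4 -0.1] w 0.0003 j6 0.88
```

View pics/w10.png

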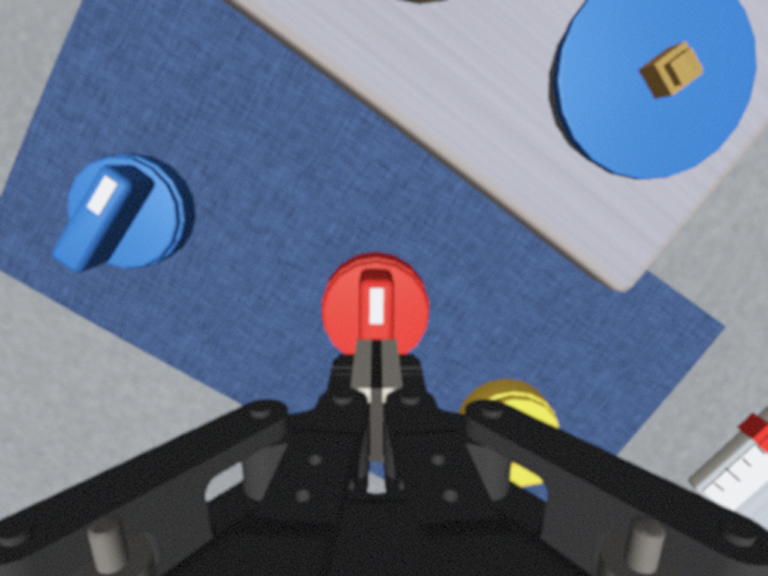

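```bash
for i in 1; do python3 -m pendant '[[[0,0,-0.2],0,0],[[0,0,-0.4],0,0],[[0,0,-0.4],0,0]]'; done; python3 -m pendant '[[[0,0,-0.2],0,0],[[0,0,-0.4],0,0],[[0,0,-0.4],0,0]]'
```

```text
time: 9.18
tool_pos: [0.4647, -0.0282, 0.0407]
tcp_rot: [2.747, -1.515, 0.016]
wrist_force: [-0.7, 0.4, -0.4]
grip_width: 0.0001
time: 9.43
tool_pos: [0.4644, -0.0282, 0.036]
tcp_rot: [2.746, -1.515, 0.015]
wrist_force: [-0.8, 0.3, -0.1]
grip_width: -0.0
```

```bash
python3 -m pendant '[[[0,0,-0.2],0,0],[[0,0,-0.4],0,0],[[0,0,-0.4],0,0]]'; python3 -m pendant '[[[0,0,-0.2],0,0],[[0,0,-0.3],0,0],[[0,0,-0.3],0,0]]'
```

```text
time: 9.68
tool_pos: [0.464, -0.0282, 0.0314]
tcp_rot: [2.746, -1.515, 0.014]
wrist_force: [0.5, -0.3, 0.2]
grip_width: 0.0003
time: 9.93
tool_pos: [0.4638, -0.0281, 0.028]
tcp_rot: [2.746, -1.514, 0.013]
wrist_force: [0.4, 0.4, 0.1]
grip_width: 0.0001
```

```bash
python3 - <<'E'
from h import *
snap('wrist','w11',None,1.5)
c,im=snap('scene','s11',(200,280,160,240),8)
s=bot.sense();R=cv2.Rodrigues(s['tcp_rot'])[0];t=s['tool_pos']
print((w2p(c,[t,t+[0,0,.02],t-[0,0,.0187]])-[200,160])*8)
E
```

```text
[[281.96237946 517.27701515]
 [280.85802405 473.33479447]
 [282.97374433 557.54587577]]
```

View pics/w11.png

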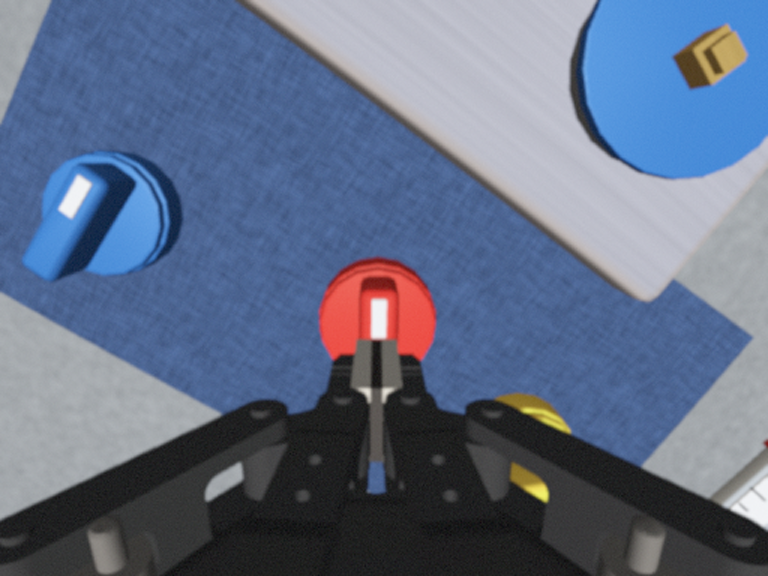

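View pics/s11.png

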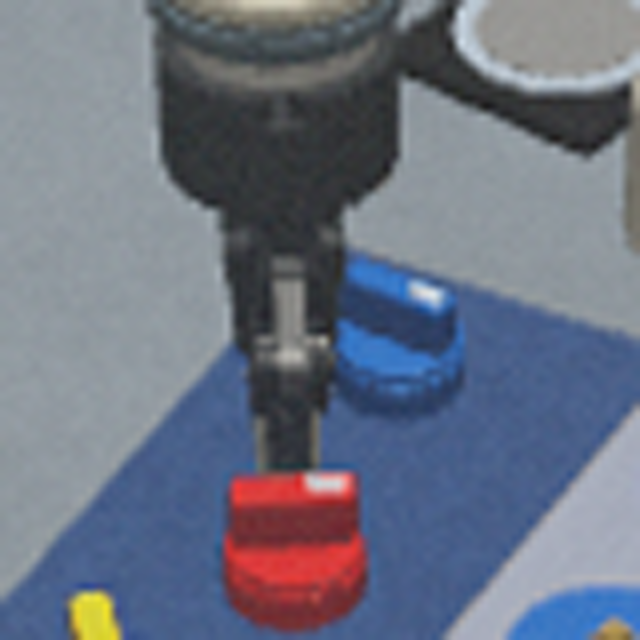

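```bash
python3 -m pendant '[[[0,0,-0.1],0,0],[[0,0,-0.2],0,0],[[0,0,-0.2],0,0]]'; python3 -m pendant '[[[0,0,-0.1],0,0],[[0,0,-0.2],0,0],[[0,0,-0.2],0,0]]'
```

```text
time: 10.28
tool_pos: [0.4639, -0.0281, 0.0262]
tcp_rot: [2.746, -1.515, 0.013]
wrist_force: [-0.1, 0.2, -0.1]
grip_width: -0.0003
time: 10.53
tool_pos: [0.4638, -0.0282, 0.0239]
tcp_rot: [2.746, -1.515, 0.013]
wrist_force: [-0.5, -0.2, 0.2]
grip_width: -0.0002
```

```bash
python3 -m pendant '[[[0,0,-0.1],0,0],[[0,0,-0.2],0,0],[[0,0,-0.2],0,0]]'; python3 - <<'E'
from h import *
snap('wrist','w12',None,1.5)
c,im=snap('scene','s12',(200,280,160,240),8)
E
```

```text
time: 10.78
tool_pos: [0.4636, -0.0281, 0.0216]
tcp_rot: [2.746, -1.514, 0.012]
wrist_force: [-0.2, -0.3, -0.5]
grip_width: 0.0003
```

View pics/s12.png

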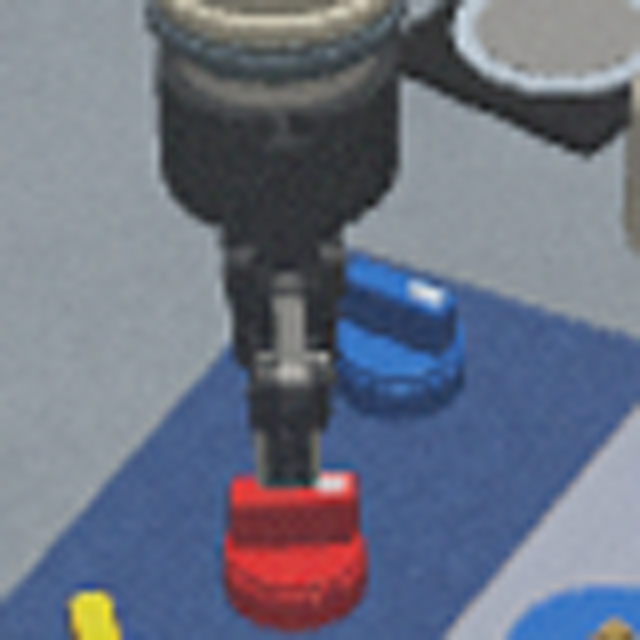

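```bash
python3 -m pendant '[[[0,0,-0.1],0,0],[[0,0,-0.2],0,0],[[0,0,-0.2],0,0]]'; python3 -m pendant '[[[0,0,-0.1],0,0],[[0,0,-0.1],0,0],[[0,0,-0.1],0,0]]'
```

```text
time: 11.13
tool_pos: [0.4636, -0.0281, 0.0196]
tcp_rot: [2.746, -1.514, 0.012]
wrist_force: [0.4, -0.8, -0.6]
grip_width: -0.0001
time: 11.38
tool_pos: [0.4638, -0.0281, 0.0191]
tcp_rot: [2.746, -1.514, 0.013]
wrist_force: [-0.9, 1.2, 3.3]
grip_width: -0.0001
```

```bash
python3 - <<'E'
from fit import *
c,im=snap('wrist','w13',None,1.5)
overlay(im,c,[(KNOB,.4643,-.0291,-.009,32)],'ov13',(150,350,150,290),4)
E
```

```text
(no output)
```

View pics/ov13.png

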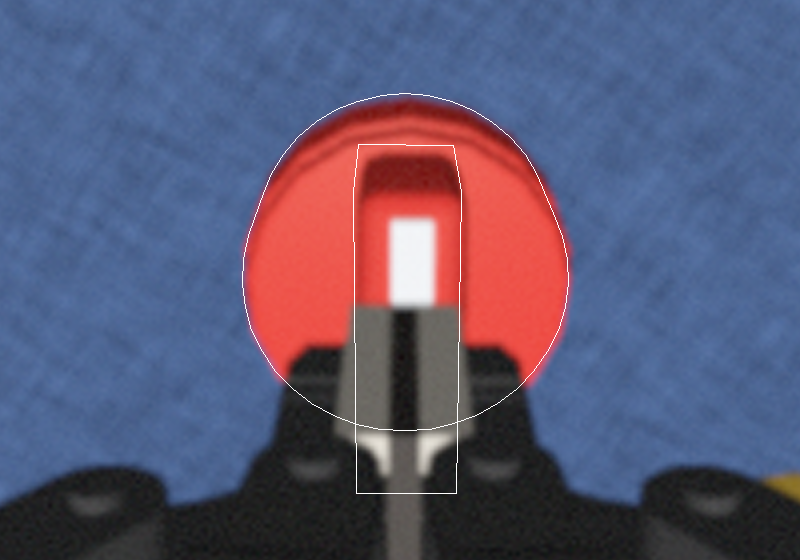

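```bash
python3 -m pendant '[[[0.2,0,1],0,0],[[0.2,0,2],0,1.5],[[0.2,0,2],0,3.5],[[0.2,0,2],0,4],[[0.2,0,2],0,4],[[0.2,0,1],0,4],[[0.2,0,0],0,4],[[0.2,0,-1],0,4]]'
python3 -m pendant '[[[0,0,-0.5],0,4],[[0.1,0,-1],0,4],[[0.1,0,-1.1],0,4],[[0.1,0,-1.1],0,4]]'
```

```text
time: 12.1
tool_pos: [0.4652, -0.0281, 0.0072]
tcp_rot: [2.746, -1.514, 0.011]
wrist_force: [-1.0, -0.6, -0.1]
grip_width: 0.0405
time: 12.43
tool_pos: [0.4659, -0.028, -0.0045]
tcp_rot: [2.745, -1.514, 0.009]
wrist_force: [-0.3, -0.7, 0.3]
grip_width: 0.0402
```

```bash
python3 -m pendant '[[[0,0,0.3],0,0],[[0,0,0.3],0,0],[[0,0,0.3],0,0],[[0,0,0.3],0,0],[[0,0,0.3],0,0],[[0,0,0.3],0,0],[[0,0,0.3],0,0]]' 60
python3 -m pendant '[[[0,0,1],0,0],[[0,0,3],0,0],[[0,0,6],0,0],[[0,0,9],0,0],[[0,0,10],0,0],[[0,0,10],0,0],[[0,0,10],0,0]]'
python3 - <<'E'
from h import *
st()
snap('wrist','w14',None,1.5)
snap('scene','s14',(180,310,100,250),4)
E
```

```text
time: 13.02
tool_pos: [0.4668, -0.0282, -0.0003]
tcp_rot: [2.746, -1.515, 0.013]
wrist_force: [0.7, -1.0, 6.1]
grip_width: 0.0125
time: 13.6
tool_pos: [0.4667, -0.0282, 0.0993]
tcp_rot: [2.746, -1.515, 0.013]
wrist_force: [0.7, 0.3, -1.7]
grip_width: 0.0125
t 13.6 tcp [ 0.4667 -0.0282  0.0993] jawx yaw -57.76 tilt z [ 0.004 -0.009 -1.   ] F [ 0.7  0.3 -1.7] w 0.0125 j6 0.88
```

View pics/w14.png

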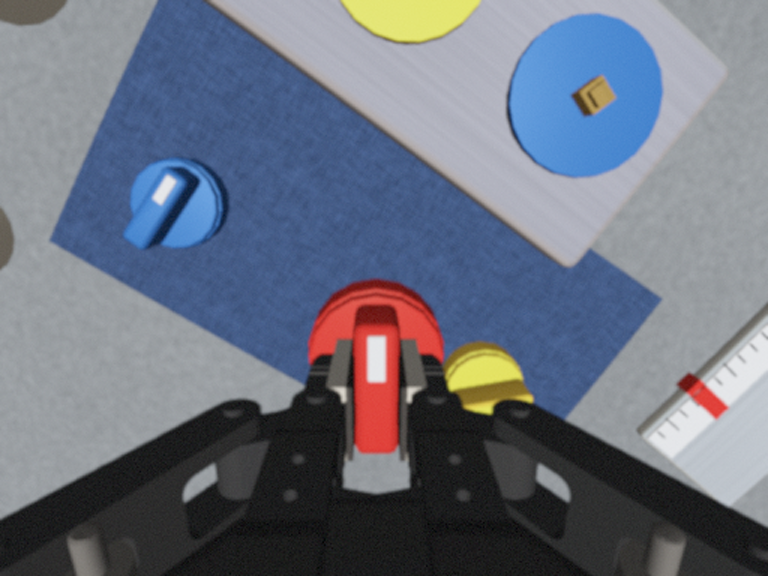

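View pics/s14.png

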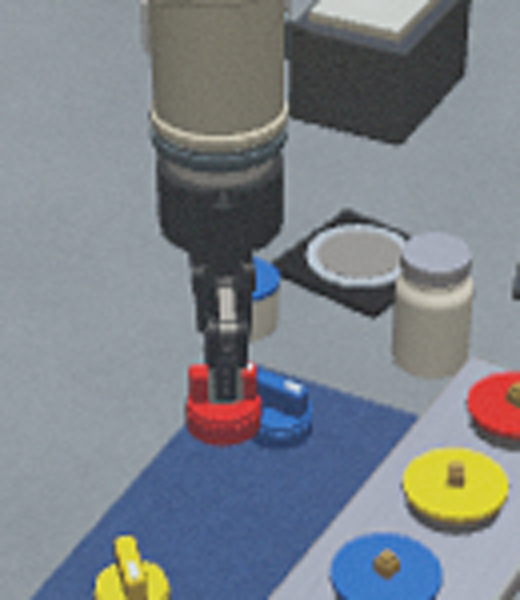

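```bash
python3 -m pendant '[[[3,2,0],5,0],[[6,5,0],10,0],[[9,8,0],15,0],[[12,11,0],20,0],[[14.5,14,0],25,0],[[14.5,16.8,0],27.5,0],[[14.5,16.8,0],27.5,0],[[14.5,16.8,0],27.5,0]]'
python3 -m pendant '[[[0,0,0],0,0],[[0,0,0],0,0]]'
python3 - <<'E'
from h import *
st()
snap('wrist','w15',None,1.5)
E
```

```text
time: 14.37
tool_pos: [0.6094, 0.1412, 0.0941]
tcp_rot: [3.026, -0.814, 0.002]
wrist_force: [0.8, -0.1, -1.7]
grip_width: 0.0124
time: 14.53
tool_pos: [0.6083, 0.1401, 0.0925]
tcp_rot: [3.024, -0.816, -0.001]
wrist_force: [0.3, 0.9, -0.5]
grip_width: 0.0127
t 14.53 tcp [0.6083 0.1401 0.0925] jawx yaw -30.2 tilt z [-0.003 -0.009 -1.   ] F [ 0.3  0.9 -0.5] w 0.0127 j6 0.7
```

View pics/w15.png

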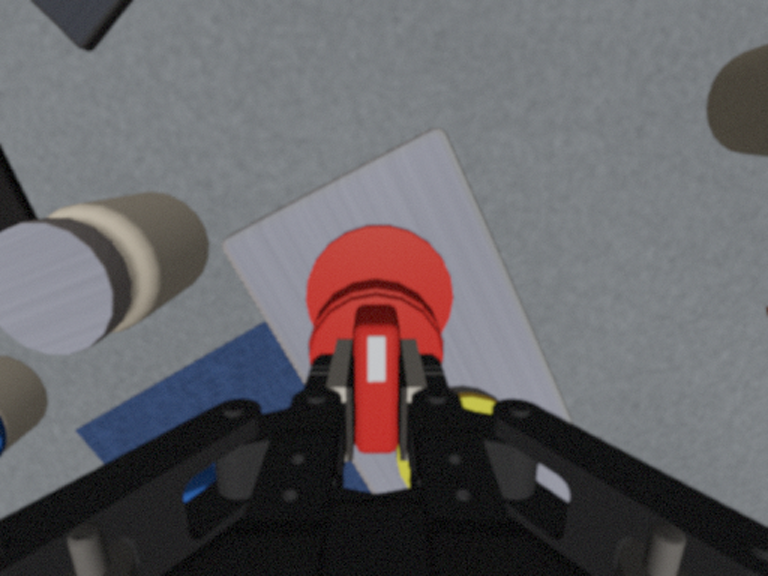

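```bash
python3 -m pendant '[[[0.4,0,0],0,0],[[0.4,0,-1],0,0],[[0.4,0,-1.8],0,0],[[0.4,0,-1.8],0,0],[[0.4,0,-1.8],0,0],[[0.4,0,-1.8],0,0]]'
```

```text
time: 15.08
tool_pos: [0.6125, 0.1398, 0.0749]
tcp_rot: [3.024, -0.817, -0.001]
wrist_force: [0.0, -0.9, -0.9]
grip_width: 0.0125
```

```bash
python3 -m pendant '[[[-0.05,0,-0.5],0,0],[[-0.05,0,-1],0,0],[[-0.05,0,-1.3],0,0],[[-0.05,0,-1.3],0,0]]'
```

```text
time: 15.42
tool_pos: [0.6113, 0.1398, 0.0605]
tcp_rot: [3.023, -0.816, -0.003]
wrist_force: [-0.2, -0.8, -1.2]
grip_width: 0.0126
```

```bash
python3 -m pendant '[[[0.05,0,-0.2],0,0],[[0.05,0,-0.4],0,0],[[0.05,0,-0.6],0,0],[[0.05,0,-0.6],0,0]]'
```

```text
time: 15.75
tool_pos: [0.6116, 0.1398, 0.0539]
tcp_rot: [3.023, -0.816, -0.004]
wrist_force: [0.9, 1.0, -1.7]
grip_width: 0.0128
```

```bash
python3 -m pendant '[[[0,0,-0.2],0,0],[[0,0,-0.4],0,0],[[0,0,-0.5],0,0],[[0,0,-0.5],0,0]]'
```

```text
time: 16.08
tool_pos: [0.6116, 0.1399, 0.0498]
tcp_rot: [3.023, -0.816, -0.004]
wrist_force: [-2.9, -0.7, 3.6]
grip_width: 0.0126
```

```bash
python3 -m pendant '[[[0,0,-0.2],0,0],[[0,0,-0.3],0,0],[[0,0,-0.3],0,0]]'
python3 -m pendant '[[[0,0,0],0,1.5],[[0,0,0],0,3],[[0,0,0],0,4],[[0,0,0],0,4],[[0,0,2],0,4],[[0,0,5],0,4],[[0,0,8],0,4],[[0,0,9],0,4]]'
python3 - <<'E'
from h import *
st()
E
```

```text
time: 16.33
tool_pos: [0.6117, 0.1399, 0.0498]
tcp_rot: [3.024, -0.816, -0.001]
wrist_force: [-7.4, -1.5, 12.2]
grip_width: 0.0125
time: 17.0
tool_pos: [0.6134, 0.1401, 0.1449]
tcp_rot: [3.026, -0.817, 0.008]
wrist_force: [0.6, -0.6, 2.0]
grip_width: 0.0401
t 17.0 tcp [0.6134 0.1401 0.1449] jawx yaw -30.22 tilt z [ 0.003 -0.008 -1.   ] F [ 0.6 -0.6  2. ] w 0.0401 j6 0.7
```

```bash
python3 -m pendant '[[[-3,-1,0],-7,4],[[-6,-2,0],-14,4],[[-9,-3,0],-21,4],[[-12,-4,0],-28,4],[[-15,-5.3,0],-35,4],[[-16.6,-5.3,0],-42,4],[[-16.6,-5.3,0],-49,4],[[-16.6,-5.3,0],-56,4]]'
python3 -m pendant '[[[0,0,0],-7,4],[[0,0,0],-9.5,4],[[0,0,0],-9.5,4],[[0,0,0],-9.5,4]]'
python3 - <<'E'
from fit import *
st()
c,im=snap('wrist','w16',None,1.5)
m=filled(hsvmask(im,*BLU)); m2=filled(hsvmask(im,*RED))
for z in(0,-.007): print(np.round(fit(c,m,KNOB,.4475,.087,z,[2.8,3.1]),4))
print(np.round(fit(c,m2,KNOB,.6113,.1403,.05,[1]),4))
E
```

```text
time: 17.67
tool_pos: [0.4467, 0.0869, 0.1446]
tcp_rot: [2.281, -2.149, 0.003]
wrist_force: [0.2, 0.7, 0.6]
grip_width: 0.04
time: 18.0
tool_pos: [0.4466, 0.0868, 0.1441]
tcp_rot: [2.097, -2.328, 0.001]
wrist_force: [-0.5, 0.3, 0.3]
grip_width: 0.04
t 18.0 tcp [0.4466 0.0868 0.1441] jawx yaw -95.98 tilt z [-0.006 -0.006 -1.   ] F [-0.5  0.3  0.3] w 0.04 j6 1.8
[4.474000e-01 8.720000e-02 1.755735e+02 7.260000e-02]
[4.45800e-01 8.75000e-02 1.73841e+02 3.91000e-02]
[ 0.5984  0.1401 86.364   0.1195]
```

View pics/w16.png

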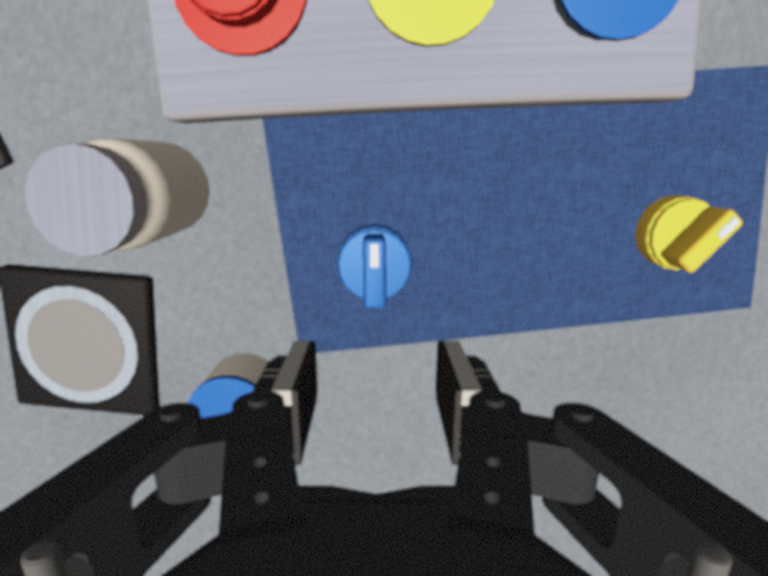

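```bash
python3 - <<'E'
from fit import *
c,im=load('w16')
m=filled(hsvmask(im,*YEL))
for z in(0,-.007): print(np.round(fit(c,m,KNOB,.4453,-.122,z,[2.2,2.6]),4))
E
python3 -m pendant '[[[0.1,0,-3],0,4],[[0.1,0,-6],0,4],[[0.1,0,-9],0,4],[[0.1,0,-11],0,4],[[0.1,0,-13],0,4],[[0.1,0,-14],0,4],[[0.1,0,-14],0,4],[[0.1,0,-14],0,4]]'
```

```text
[ 4.453000e-01 -1.226000e-01  1.214734e+02  1.099000e-01]
[ 4.440000e-01 -1.264000e-01  1.248957e+02  6.130000e-02]
time: 18.72
tool_pos: [0.4476, 0.0869, 0.0044]
tcp_rot: [2.097, -2.327, 0.001]
wrist_force: [0.7, 0.6, -0.1]
grip_width: 0.0399
```

```bash
python3 -m pendant '[[[0,0,-0.7],0,4],[[0,0,-0.7],0,4],[[0,0,-0.5],0,0],[[0,0,-0.5],0,0],[[0,0,-0.5],0,0],[[0,0,-0.5],0,0],[[0,0,-0.5],0,0],[[0,0,-0.5],0,0]]'
python3 -m pendant '[[[0,0,0],0,0],[[0,0,0],0,0]]'
```

```text
time: 19.38
tool_pos: [0.4485, 0.087, 0.0007]
tcp_rot: [2.099, -2.328, 0.003]
wrist_force: [0.0, 0.2, 5.9]
grip_width: 0.013
time: 19.55
tool_pos: [0.4485, 0.0869, 0.0007]
tcp_rot: [2.099, -2.328, 0.003]
wrist_force: [0.2, -0.5, 2.8]
grip_width: 0.0127
```

```bash
python3 -m pendant '[[[0,0,3],0,0],[[0,0,7],0,0],[[0,0,9.5],0,0],[[4,-3,9.5],-4,0],[[8,-7,9.5],-8,0],[[12,-11,9.5],-12,0],[[15.2,-14.6,9.5],-12,0],[[15.2,-14.6,9.5],-12,0]]'
python3 -m pendant '[[[0,0,0],0,0],[[0,0,0],0,0]]'
python3 - <<'E'
from h import *
st()
snap('wrist','w17',None,1.5)
E
```

```text
time: 20.22
tool_pos: [0.5994, -0.0584, 0.0948]
tcp_rot: [1.843, -2.534, 0.001]
wrist_force: [1.4, 1.4, -0.5]
grip_width: 0.0123
time: 20.38
tool_pos: [0.5994, -0.0603, 0.092]
tcp_rot: [1.838, -2.534, -0.004]
wrist_force: [-0.3, 1.2, -0.5]
grip_width: 0.0124
t 20.38 tcp [ 0.5994 -0.0603  0.092 ] jawx yaw -108.11 tilt z [-0.01  -0.004 -1.   ] F [-0.3  1.2 -0.5] w 0.0124 j6 1.73
```

View pics/w17.png

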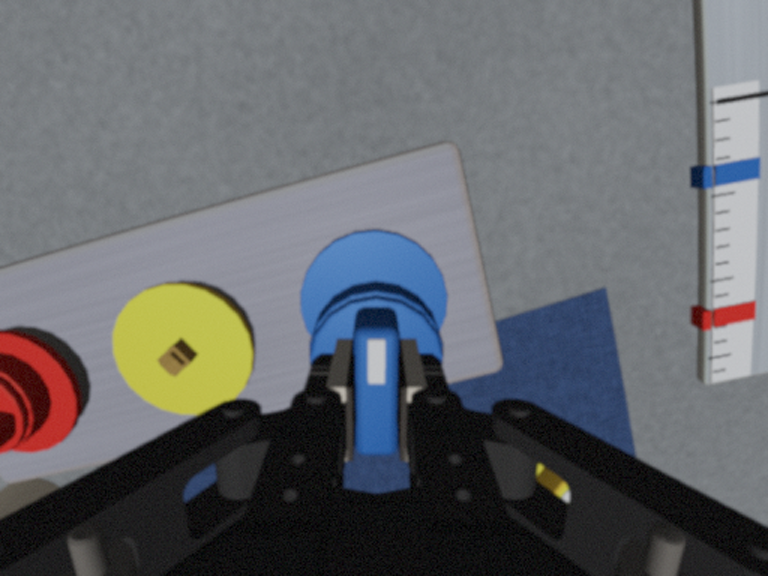

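```bash
python3 -m pendant '[[[0.15,0.15,0],0,0],[[0.15,0.15,-1],0,0],[[0.15,0.15,-1.8],0,0],[[0.15,0.15,-1.8],0,0],[[0.15,0.15,-1.8],0,0]]'
```

```text
time: 20.85
tool_pos: [0.5994, -0.0566, 0.0739]
tcp_rot: [1.841, -2.532, -0.005]
wrist_force: [0.1, 0.6, -0.8]
grip_width: 0.0126
```

```bash
python3 -m pendant '[[[0.15,-0.25,0],0,0],[[0.15,-0.25,0],0,0],[[0.15,-0.25,0],0,0],[[0.15,-0.25,0],0,0]]'
```

```text
time: 21.18
tool_pos: [0.6011, -0.0592, 0.0743]
tcp_rot: [1.841, -2.532, -0.005]
wrist_force: [-0.2, 0.3, -0.8]
grip_width: 0.0129
```

```bash
python3 -m pendant '[[[0,0,-0.5],0,0],[[0,0,-1],0,0],[[0,0,-1.3],0,0],[[0,0,-1.3],0,0],[[0,0,-1.3],0,0]]'
```

```text
time: 21.6
tool_pos: [0.6007, -0.0592, 0.0606]
tcp_rot: [1.84, -2.532, -0.006]
wrist_force: [-0.3, -0.3, -1.0]
grip_width: 0.0127
```

```bash
python3 -m pendant '[[[0.03,0,-0.2],0,0],[[0.03,0,-0.4],0,0],[[0.03,0,-0.6],0,0],[[0.03,0,-0.6],0,0]]'
```

```text
time: 21.93
tool_pos: [0.6008, -0.0591, 0.054]
tcp_rot: [1.84, -2.531, -0.007]
wrist_force: [-0.1, 0.0, -0.6]
grip_width: 0.0123
```

```bash
python3 -m pendant '[[[0,0,-0.2],0,0],[[0,0,-0.4],0,0],[[0,0,-0.5],0,0],[[0,0,-0.6],0,0],[[0,0,-0.6],0,0]]'
```

```text
time: 22.35
tool_pos: [0.601, -0.0592, 0.0507]
tcp_rot: [1.841, -2.532, -0.005]
wrist_force: [-5.1, 0.5, 10.4]
grip_width: 0.0127
```

```bash
python3 -m pendant '[[[0,0,0],0,1.5],[[0,0,0],0,3],[[0,0,0],0,4],[[0,0,0],0,4],[[0,0,3],0,4],[[0,0,6],0,4],[[0,0,9],0,4],[[0,0,9],0,4]]'
python3 -m pendant '[[[-4,-2,0],0,4],[[-8,-4,0],0,4],[[-12,-6,0],0,4],[[-15,-6.3,0],0,4],[[-15,-6.3,0],0,4],[[-15,-6.3,0],0,4]]'
python3 - <<'E'
from fit import *
st()
c,im=snap('wrist','w18',None,1.5)
m=filled(hsvmask(im,*YEL))
for z in(0,-.007): print(np.round(fit(c,m,KNOB,.4453,-.122,z,[2.0,2.2,2.6]),4))
E
```

```text
time: 23.02
tool_pos: [0.6037, -0.0596, 0.1484]
tcp_rot: [1.845, -2.538, 0.007]
wrist_force: [0.3, -0.2, 1.6]
grip_width: 0.0401
time: 23.52
tool_pos: [0.4525, -0.1231, 0.1483]
tcp_rot: [1.843, -2.541, 0.008]
wrist_force: [1.0, -0.4, 0.1]
grip_width: 0.0401
t 23.52 tcp [ 0.4525 -0.1231  0.1483] jawx yaw -108.08 tilt z [ 0.001 -0.006 -1.   ] F [ 1.  -0.4  0.1] w 0.0401 j6 1.55
[ 4.456000e-01 -1.204000e-01  1.308628e+02  9.790000e-02]
[ 4.444000e-01 -1.201000e-01  1.327274e+02  5.310000e-02]
```

View pics/w18.png

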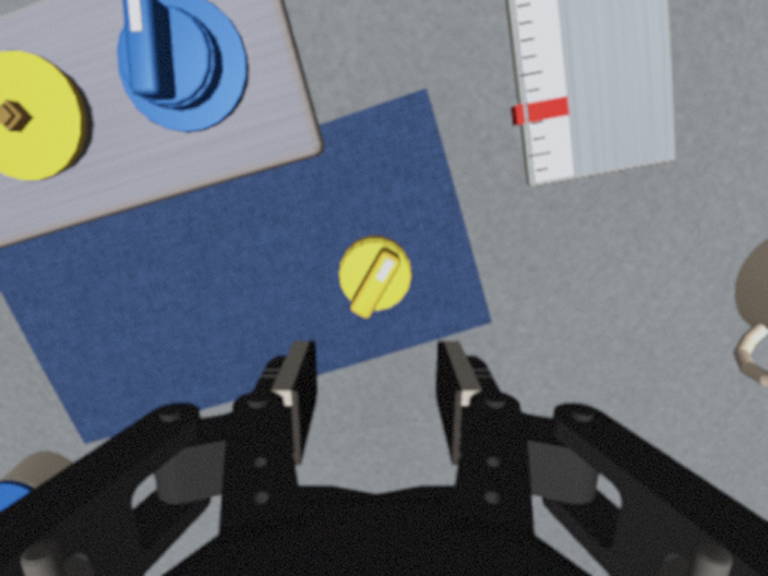

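```bash
python3 - <<'E'
from fit import *
c,im=load('w18')
a=p2w(c,389/1.5,262/1.5,.046);b=p2w(c,362/1.5,311/1.5,.046);print(a,b,np.degrees(np.arctan2(*(a-b)[1::-1])),(a+b)/2,np.linalg.norm(a-b))
overlay(im,c,[(KNOB,.4450,-.1203,-.003,y) for y in (132,)],'ov18',(210,290,145,225),8)
E
```

```text
[ 0.45753287 -0.13348035  0.046     ] [ 0.43295792 -0.10791853  0.046     ] -46.12763553073933 [ 0.4452454  -0.12069944  0.046     ] 0.035458917900228495
```

View pics/ov18.png

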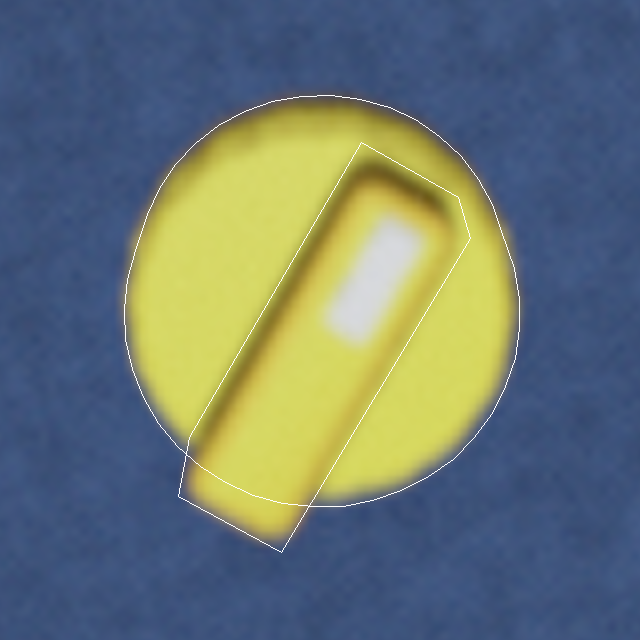

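```bash
python3 -m pendant '[[[-0.3,0.1,0],-7,4],[[-0.7,0.25,-2],-14,4],[[-0.7,0.25,-4],-21,4],[[-0.7,0.25,-6],-28,4],[[-0.7,0.25,-8],-29,4],[[-0.7,0.25,-10],-29,4],[[-0.7,0.25,-10],-29,4],[[-0.7,0.25,-10],-29,4]]'
python3 - <<'E'
from h import *
st()
snap('wrist','w19',None,1.5)
E
```

```text
time: 24.23
tool_pos: [0.4467, -0.1197, 0.0475]
tcp_rot: [1.15, -2.917, 0.004]
wrist_force: [0.4, -1.2, 0.2]
grip_width: 0.0401
t 24.23 tcp [ 0.4467 -0.1197  0.0475] jawx yaw -136.96 tilt z [-0.004 -0.005 -1.   ] F [ 0.4 -1.2  0.2] w 0.0401 j6 2.06
```

View pics/w19.png

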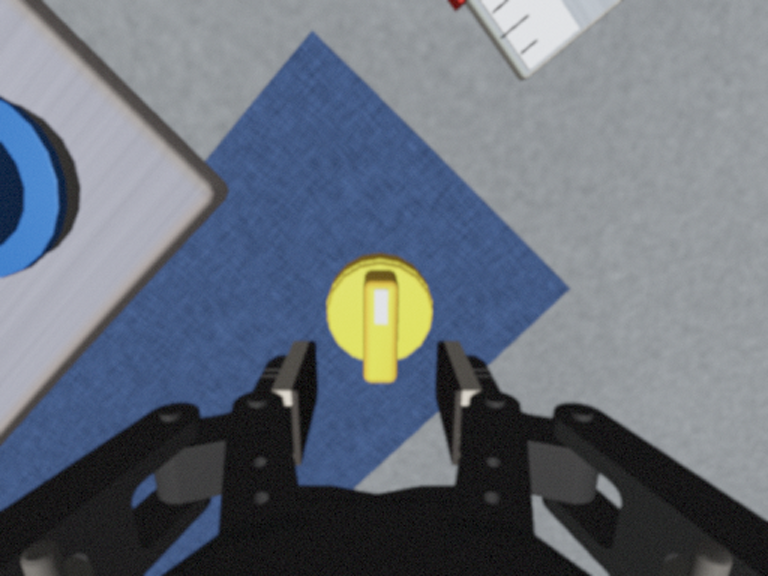

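```bash
python3 -m pendant '[[[-0.1,-0.1,-1.5],0,4],[[-0.1,-0.1,-3],0,4],[[-0.1,-0.1,-4.2],0,4],[[-0.1,-0.1,-4.9],0,4],[[-0.1,-0.1,-4.9],0,4],[[-0.1,-0.1,-4.9],0,4]]'
python3 -m pendant '[[[0,0,0],0,0],[[0,0,0],0,0],[[0,0,0],0,0],[[0,0,0],0,0],[[0,0,0],0,0],[[0,0,0],0,0],[[0,0,0],0,0],[[0,0,0],0,0]]'
```

```text
time: 24.78
tool_pos: [0.4467, -0.1211, 0.0005]
tcp_rot: [1.151, -2.919, 0.007]
wrist_force: [0.1, 0.2, 0.2]
grip_width: 0.0399
time: 25.45
tool_pos: [0.4475, -0.1214, 0.0017]
tcp_rot: [1.152, -2.921, 0.009]
wrist_force: [-0.9, -0.2, 5.7]
grip_width: 0.0126
```

```bash
python3 -m pendant '[[[0,0,4],0,0],[[0,0,8],7,0],[[0,3,11],14,0],[[0,7,11],21,0],[[3,11,11],28,0],[[7,14,11],35,0],[[11,16.3,11],42,0],[[15,16.3,11],49,0]]'
python3 -m pendant '[[[1,0.3,0],7,0],[[1.3,0.3,0],14,0],[[1.3,0.3,0],21,0],[[1.3,0.3,0],21,0],[[1.3,0.3,0],21,0]]'
python3 - <<'E'
from h import *
st()
snap('wrist','w20',None,1.5)
E
```

```text
time: 26.12
tool_pos: [0.5815, 0.0422, 0.1117]
tcp_rot: [-2.269, 2.17, -0.008]
wrist_force: [-0.3, -0.1, 1.5]
grip_width: 0.0128
time: 26.53
tool_pos: [0.5943, 0.0453, 0.1111]
tcp_rot: [-2.623, 1.724, -0.006]
wrist_force: [-0.2, -0.4, -1.3]
grip_width: 0.0125
t 26.53 tcp [0.5943 0.0453 0.1111] jawx yaw -66.64 tilt z [ 0.005 -0.    -1.   ] F [-0.2 -0.4 -1.3] w 0.0125 j6 1.18
```

View pics/w20.png

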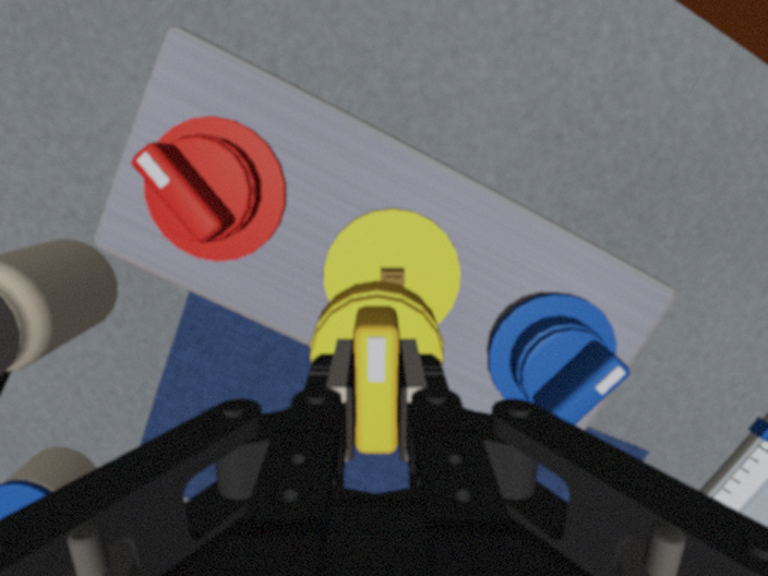

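```bash
python3 -m pendant '[[[1.3,-0.4,0],-0.3,0],[[1.3,-0.4,-1],-0.3,0],[[1.3,-0.4,-2.5],-0.3,0],[[1.3,-0.4,-3.5],-0.3,0],[[1.3,-0.4,-3.5],-0.3,0],[[1.3,-0.4,-3.5],-0.3,0]]'
```

```text
time: 27.08
tool_pos: [0.6062, 0.0411, 0.0752]
tcp_rot: [-2.619, 1.734, -0.004]
wrist_force: [-0.1, 0.7, -0.7]
grip_width: 0.0123
```

```bash
python3 -m pendant '[[[0.15,0,0],0,0],[[0.15,0,-0.5],0,0],[[0.15,0,-1],0,0],[[0.15,0,-1.3],0,0],[[0.15,0,-1.3],0,0],[[0.15,0,-1.3],0,0]]'
```

```text
time: 27.58
tool_pos: [0.6074, 0.0411, 0.0617]
tcp_rot: [-2.619, 1.734, -0.003]
wrist_force: [-0.5, 0.5, -1.2]
grip_width: 0.0123
```

```bash
python3 -m pendant '[[[0,0,-0.2],0,0],[[0,0,-0.4],0,0],[[0,0,-0.6],0,0],[[0,0,-0.7],0,0],[[0,0,-0.7],0,0]]'
```

```text
time: 28.0
tool_pos: [0.6073, 0.0411, 0.0543]
tcp_rot: [-2.619, 1.734, -0.002]
wrist_force: [-0.3, 0.1, -0.5]
grip_width: 0.0127
```

```bash
python3 -m pendant '[[[0,0,-0.2],0,0],[[0,0,-0.4],0,0],[[0,0,-0.6],0,0],[[0,0,-0.7],0,0],[[0,0,-0.7],0,0]]'
```

```text
time: 28.42
tool_pos: [0.608, 0.041, 0.0516]
tcp_rot: [-2.618, 1.733, -0.007]
wrist_force: [-5.5, -0.5, 14.9]
grip_width: 0.0127
```

```bash
python3 -m pendant '[[[0,0,0],0,1.5],[[0,0,0],0,3],[[0,0,0],0,4],[[0,0,0],0,4],[[0,0,3],0,4],[[0,0,7],0,4],[[0,0,11],0,4],[[0,0,15],0,5]]'
python3 -m pendant '[[[-2,4,2],7,5],[[-4,8,4],14,5],[[-6,12,4],21,5],[[-8,16,4],28,5],[[-9,20,4],35,5],[[-9,22,4],42,5],[[-9,22,4],49,5],[[-9,22,4],56,5]]'
python3 -m pendant '[[[0,0,0],7,5],[[0,0,0],10,5],[[0,0,0],10,5]]'
python3 - <<'E'
from h import *
st()
snap('wrist','w21',None,1.5)
E
```

```text
time: 29.08
tool_pos: [0.6074, 0.0411, 0.2021]
tcp_rot: [-2.619, 1.734, -0.004]
wrist_force: [1.0, -0.3, -0.2]
grip_width: 0.0497
time: 29.75
tool_pos: [0.5163, 0.2635, 0.241]
tcp_rot: [-3.127, 0.285, -0.0]
wrist_force: [0.4, -0.6, 0.8]
grip_width: 0.0495
time: 30.0
tool_pos: [0.5161, 0.2638, 0.2401]
tcp_rot: [-3.141, 0.007, 0.002]
wrist_force: [-0.2, 0.4, -0.5]
grip_width: 0.0499
t 30.0 tcp [0.5161 0.2638 0.2401] jawx yaw -0.27 tilt z [-0.001  0.001 -1.   ] F [-0.2  0.4 -0.5] w 0.0499 j6 0.42
```

View pics/w21.png

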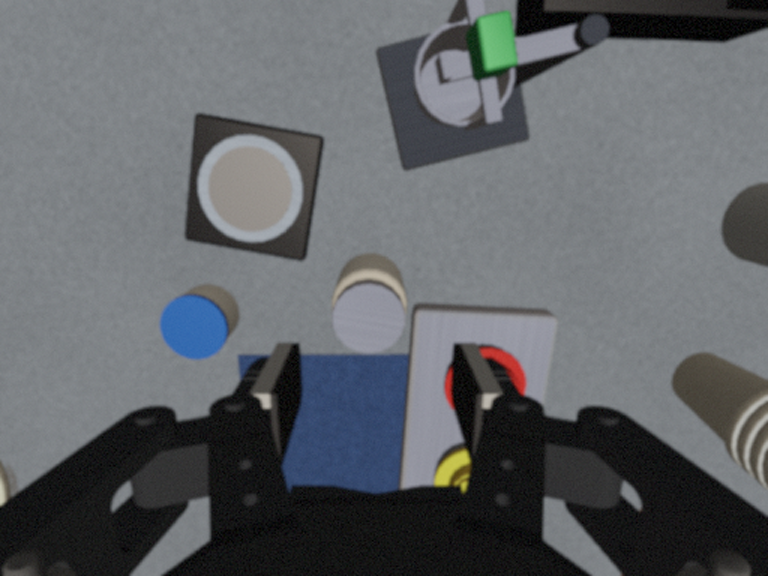

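```bash
python3 -m pendant '[[[1.5,3,0],0.3,5],[[3,6,0],0.3,5],[[3,8,0],0.3,5],[[3,8,0],0.3,5],[[3,8,0],0.3,5]]'
python3 - <<'E'
from h import *
st()
c,im=snap('wrist','w22',None,1.5)
save(im,'w22z',(220,420,60,200),4)
E
```

```text
time: 30.47
tool_pos: [0.5461, 0.3442, 0.2391]
tcp_rot: [3.141, -0.006, -0.004]
wrist_force: [0.3, -0.8, -0.5]
grip_width: 0.0501
t 30.47 tcp [0.5461 0.3442 0.2391] jawx yaw -0.22 tilt z [-0.002 -0.    -1.   ] F [ 0.3 -0.8 -0.5] w 0.0501 j6 0.51
```

View pics/w22.png

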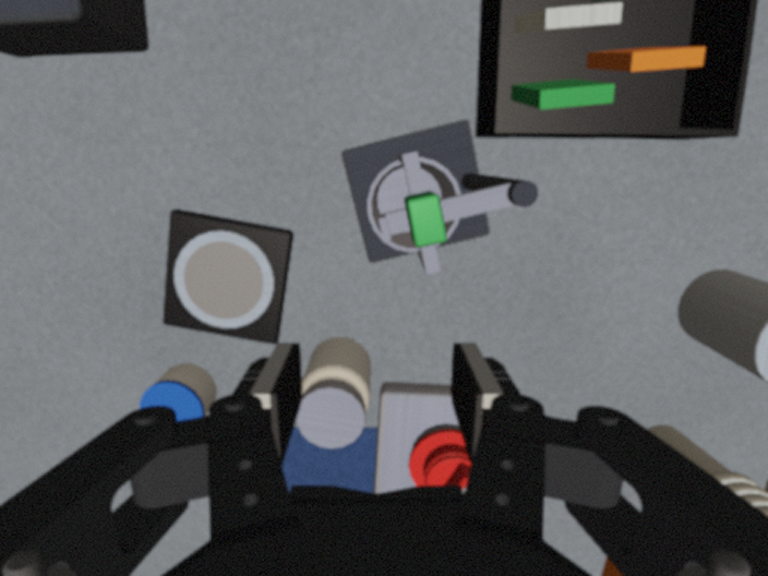

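View pics/w22z.png

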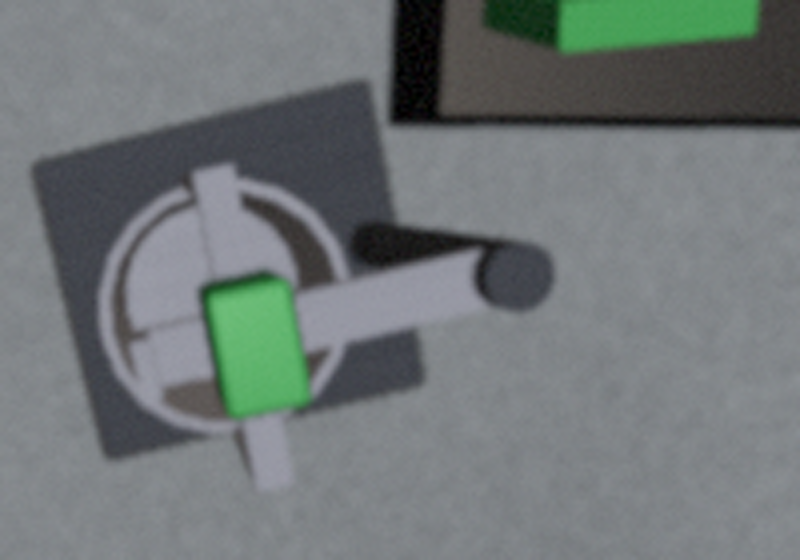

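```bash
python3 - <<'E'
from fit import *
c,im=load('w22')
P=lambda u,v,z:p2w(c,u/4+220-.375,v/4+60-.375,z)
print('block',P(258,353,.189), 'wrt bottom')
a=P(214,170,.161);b=P(272,488,.161);print('bar',a,b,(a+b)/2,np.linalg.norm(a-b),np.degrees(np.arctan2(*(a-b)[1::-1]))-90)
a=P(300,320,.155);b=P(480,275,.155);print('hook',np.degrees(np.arctan2(*(b-a)[1::-1])), P(515,276,.165))
hsv=cv2.cvtColor(im,cv2.COLOR_BGR2HSV)
g=hsvmask(im,(45,80,90),(80,255,255)); g[:, :260]=0; g[:,310:]=0; g[:120]=0; g[175:]=0
BLK=[box(.016,.024,0,.028)]
for dz in(0,.005): print(np.round(fit(c,filled(g),BLK,.566,.395,.161+dz,[0,.2]),4))
# tray
x=p2w(c,223/1.5,279/1.5,.014);print('tray',x)
# plate segmentation
gray=hsv[...,2]
d1=[p2w(c,u/1.5,v/1.5,.014) for u,v in [(176,211),(292,232),(277,341),(165,322)]]
print(np.round(d1,4),np.mean(d1,0))
E
```

```text
block [0.57116462 0.3818588  0.189     ] wrt bottom
bar [0.5647539  0.41412787 0.161     ] [0.5777289  0.35003684 0.161     ] [0.5712414  0.38208236 0.161     ] 0.06539121223740353 11.444649337264025
hook 13.996328690796334 [0.62418822 0.39388734 0.165     ]
[ 0.5715  0.3818 15.5291  0.2135]
[ 0.5709  0.3824 16.8235  0.2628]
tray [0.40929933 0.30898903 0.014     ]
[[0.3735 0.37   0.014 ]
 [0.4736 0.3508 0.014 ]
 [0.4543 0.2494 0.014 ]
 [0.351  0.2682 0.014 ]] [0.4130834  0.30960071 0.014     ]
```

```bash
python3 -m pendant '[[[1,2,0],6,4],[[2.5,3.8,0],13,4],[[2.5,3.8,-1],13,4],[[2.5,3.8,-3],13,4],[[2.5,3.8,-3],13,4],[[2.5,3.8,-3],13,4]]'
python3 - <<'E'
from h import *
st()
c,im=snap('wrist','w23',None,1.5)
E
```

```text
time: 31.02
tool_pos: [0.5705, 0.3797, 0.2084]
tcp_rot: [3.121, 0.344, -0.007]
wrist_force: [-0.1, -0.2, 0.8]
grip_width: 0.0403
t 31.02 tcp [0.5705 0.3797 0.2084] jawx yaw 12.58 tilt z [-0.004 -0.002 -1.   ] F [-0.1 -0.2  0.8] w 0.0403 j6 0.32
```

View pics/w23.png

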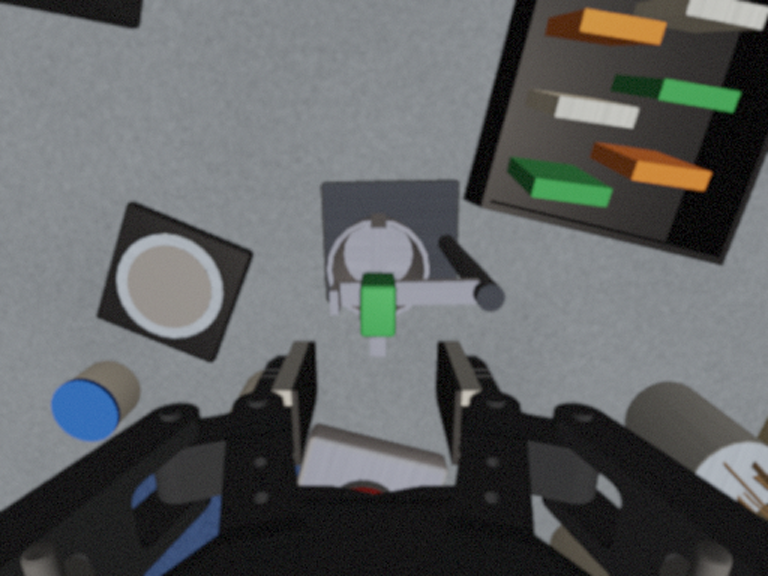

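```bash
python3 -m pendant '[[[0.05,0.2,-1],0,3.2],[[0.05,0.2,-2.5],0,3.2],[[0.05,0.2,-4],0,3.2],[[0.05,0.2,-5.5],0,3.2],[[0.05,0.2,-6.5],0,3.2],[[0.05,0.2,-6.9],0,3.2],[[0.05,0.2,-6.9],0,3.2],[[0.05,0.2,-6.9],0,3.2]]'
```

```text
time: 31.73
tool_pos: [0.5717, 0.3822, 0.1424]
tcp_rot: [-3.122, -0.344, 0.0]
wrist_force: [-0.3, -0.5, 0.1]
grip_width: 0.0319
```

```bash
python3 - <<'E'
from h import *
c,im=snap('wrist','w24',None,1.5)
c,im=snap('scene','s24',(270,400,80,200),5)
E
python3 -m pendant '[[[0,0,0],0,0],[[0,0,0],0,0],[[0,0,0],0,0],[[0,0,0],0,0],[[0,0,0],0,0],[[0,0,0],0,0]]' 50
```

```text
time: 32.33
tool_pos: [0.5719, 0.3824, 0.1429]
tcp_rot: [-3.122, -0.345, -0.0]
wrist_force: [-1.2, 0.2, 4.2]
grip_width: 0.015
```

View pics/w24.png

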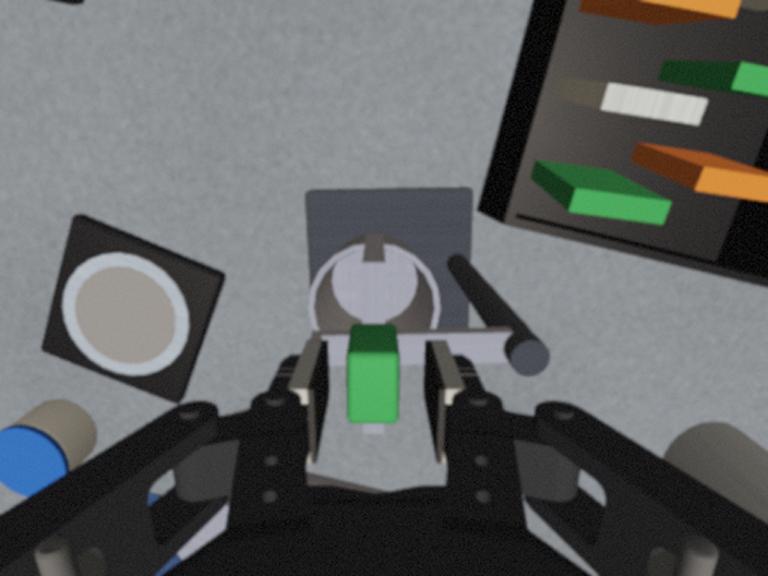

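View pics/s24.png

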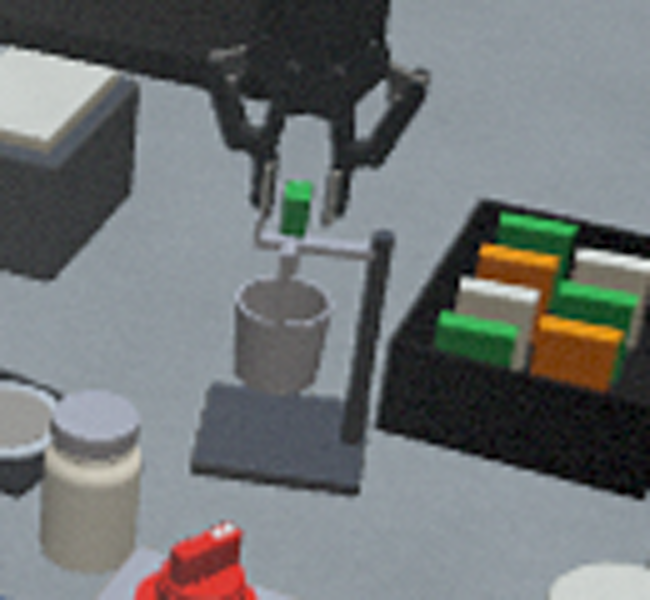

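```bash
python3 -m pendant '[[[0,0,0.5],0,0],[[0,0,1.2],0,0],[[0,0,2],0,0],[[0,0,2.4],0,0],[[0,0,2.4],0,0]]' 80
python3 - <<'E'
from h import *
c,im=snap('wrist','w25',None,1.5)
c,im=snap('scene','s25',(270,400,80,200),5)
E
```

```text
time: 32.75
tool_pos: [0.5724, 0.3827, 0.1687]
tcp_rot: [-3.121, -0.344, -0.004]
wrist_force: [-1.1, -0.8, -1.1]
grip_width: 0.0141
```

View pics/s25.png

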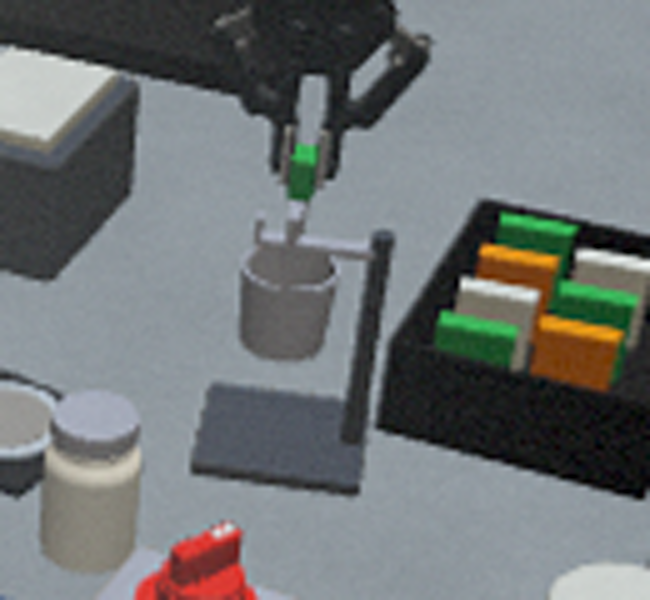

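```bash
python3 -m pendant '[[[-1,-0.2,-0.1],0,0],[[-3,-0.7,-0.1],0,0],[[-5,-1.1,-0.1],0,0],[[-7,-1.6,-0.1],0,0],[[-9,-2,-0.1],0,0],[[-9.5,-2.1,-0.1],0,0],[[-9.5,-2.1,-0.1],0,0],[[-9.5,-2.1,-0.1],0,0]]'
python3 - <<'E'
from fit import *
st()
c,im=snap('wrist','w26',None,1.5)
c2,im2=snap('top','t26',(120,230,130,240),6)
E
```

```text
time: 33.52
tool_pos: [0.4774, 0.3615, 0.1661]
tcp_rot: [-3.122, -0.345, -0.002]
wrist_force: [0.7, -0.0, -2.2]
grip_width: 0.0146
t 33.52 tcp [0.4774 0.3615 0.1661] jawx yaw 12.6 tilt z [ 0.001  0.001 -1.   ] F [ 0.7 -0.  -2.2] w 0.0146 j6 0.37
```

View pics/w26.png

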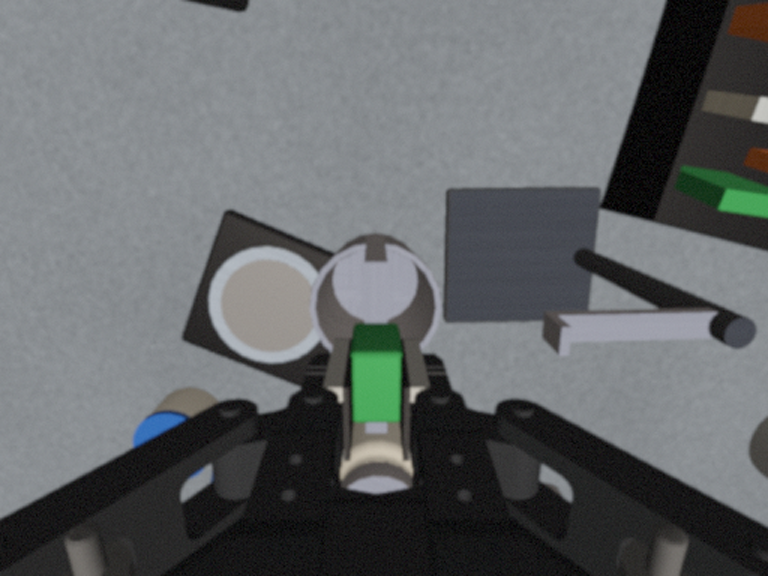

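```bash
python3 - <<'E'
from fit import *
PL=[cyl(.045,0,.0003)]
for n,u0,v0 in(('w1',236,143),('w21',249,187),('w22',223,279),('w16',75,340)):
    c,im=load(n)
    s=1 if n=='w1' else 1.5
    u,v=u0/s,v0/s
    g=cv2.cvtColor(im,cv2.COLOR_BGR2GRAY)
    dark=(g<75).astype(np.uint8)
    # floodfill from centre over non-dark
    m=np.zeros((g.shape[0]+2,g.shape[1]+2),np.uint8)
    f=(1-dark).copy(); cv2.floodFill(f,m,(int(u),int(v)),2)
    pl=(f==2).astype(float)
    x=p2w(c,u,v,.014)
    print(n,pl.sum(),np.round(fit(c,pl,PL,x[0],x[1],.014,[0]),4))
c,im=load('w26')
t=p2w(c,268/1.5,304/1.5,.014);print(t)
E
```

```text
w1 4538.0 [0.4098 0.3112 7.2623 0.1469]
w21 4667.0 [ 0.4099  0.309  -1.7003  0.1352]
w22 3585.0 [0.4097 0.3083 7.7342 0.055 ]
w16 5148.0 [ 0.4103  0.3071 15.6644  0.0563]
[0.40853369 0.30934443 0.014     ]
```

```bash
python3 -m pendant '[[[-2,-1.5,0],0,0],[[-4,-3,0],0,0],[[-6,-4.6,0],0,0],[[-6.7,-5.25,0],0,0],[[-6.7,-5.25,-1.5],0,0],[[-6.7,-5.25,-3],0,0],[[-6.7,-5.25,-4.5],0,0],[[-6.7,-5.25,-5],0,0]]'
python3 -m pendant '[[[0,0,0],0,0],[[0,0,0],0,0],[[0,0,0],0,0]]'
python3 - <<'E'
from fit import *
st()
c,im=snap('wrist','w27',None,1.5)
E
```

```text
time: 34.28
tool_pos: [0.4106, 0.3083, 0.113]
tcp_rot: [3.122, 0.343, -0.004]
wrist_force: [0.1, 0.3, -2.1]
grip_width: 0.0141
time: 34.53
tool_pos: [0.4111, 0.3085, 0.1137]
tcp_rot: [3.122, 0.342, -0.003]
wrist_force: [0.8, -0.6, -1.6]
grip_width: 0.0141
t 34.53 tcp [0.4111 0.3085 0.1137] jawx yaw 12.52 tilt z [-0.002 -0.001 -1.   ] F [ 0.8 -0.6 -1.6] w 0.0141 j6 0.36
```

View pics/w27.png

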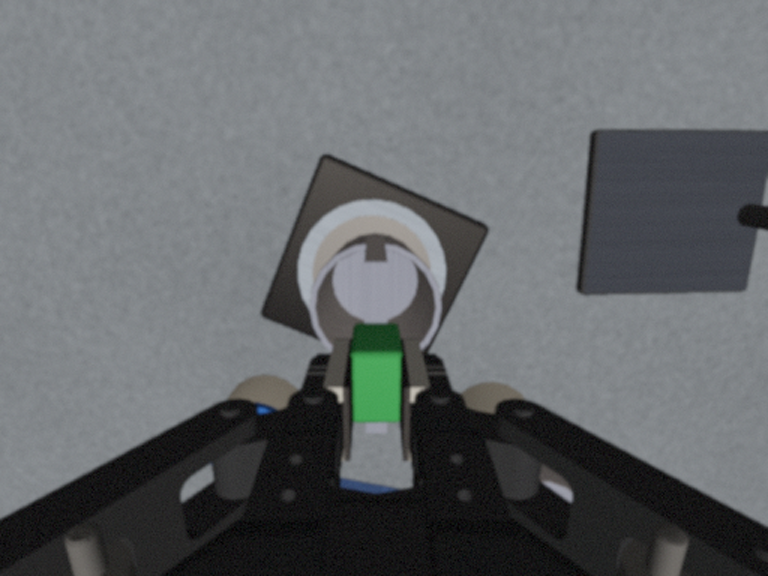

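```bash
python3 - <<'E'
from fit import *
c,im=load('w27')
a=p2w(c,298/1.5-.2,265/1.5,.014);b=p2w(c,447/1.5-.2,265/1.5,.014);print(a,b,np.linalg.norm(a-b))
t=p2w(c,372/1.5,199/1.5,.014);print(t)
E
python3 -m pendant '[[[-0.15,0,-0.4],0,0],[[-0.15,0,-0.7],0,0],[[-0.15,0,-0.9],0,0],[[-0.15,0,-0.9],0,0],[[-0.15,0,-0.9],0,0]]'
```

```text
[0.36463265 0.30340404 0.014     ] [0.45235894 0.32284068 0.014     ] 0.08985368894548877
[0.40000177 0.3514531  0.014     ]
time: 35.0
tool_pos: [0.4096, 0.3085, 0.1049]
tcp_rot: [3.122, 0.343, -0.003]
wrist_force: [0.2, -1.3, -2.4]
grip_width: 0.0144
```

```bash
python3 -m pendant '[[[0,0,-0.15],0,0],[[0,0,-0.3],0,0],[[0,0,-0.3],0,0]]'
```

```text
time: 35.25
tool_pos: [0.4097, 0.3086, 0.1021]
tcp_rot: [3.122, 0.343, -0.002]
wrist_force: [-0.9, 0.2, 0.6]
grip_width: 0.014
```

```bash
python3 -m pendant '[[[0,0,-0.1],0,0],[[0,0,-0.1],0,0]]'
python3 -m pendant '[[[0,0,0],0,1.7],[[0,0,0],0,1.9],[[0,0,0],0,2.3],[[0,0,0],0,3.2],[[0,0,0],0,4],[[0,0,0],0,4]]'
python3 -m pendant '[[[0,0,1],0,4],[[0,0,3],0,4],[[0,0,6],0,4],[[0,0,9],0,4],[[0,0,12],0,4],[[0,0,12],0,4]]'
python3 - <<'E'
from fit import *
st()
c,im=snap('wrist','w28',None,1.5)
c,im=snap('scene','s28',(220,360,120,230),5)
E
```

```text
time: 35.42
tool_pos: [0.4098, 0.3087, 0.1021]
tcp_rot: [3.123, 0.343, -0.0]
wrist_force: [-1.4, -0.7, 4.8]
grip_width: 0.0139
time: 35.92
tool_pos: [0.4098, 0.3087, 0.1019]
tcp_rot: [3.123, 0.343, -0.001]
wrist_force: [0.4, -0.3, -0.9]
grip_width: 0.0398
time: 36.42
tool_pos: [0.4114, 0.3098, 0.2303]
tcp_rot: [-3.118, -0.342, -0.015]
wrist_force: [0.6, -0.1, 1.2]
grip_width: 0.0402
t 36.42 tcp [0.4114 0.3098 0.2303] jawx yaw 12.53 tilt z [ 0.009  0.006 -1.   ] F [ 0.6 -0.1  1.2] w 0.0402 j6 0.36
```

View pics/w28.png

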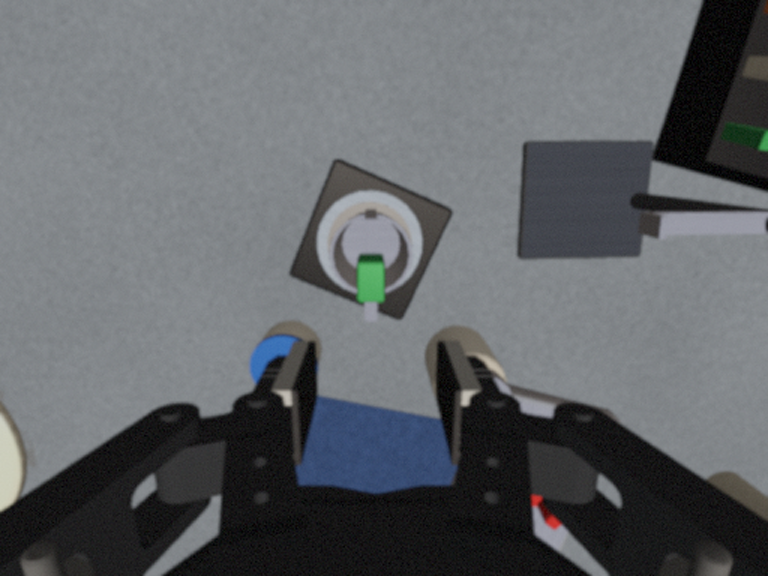

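View pics/s28.png

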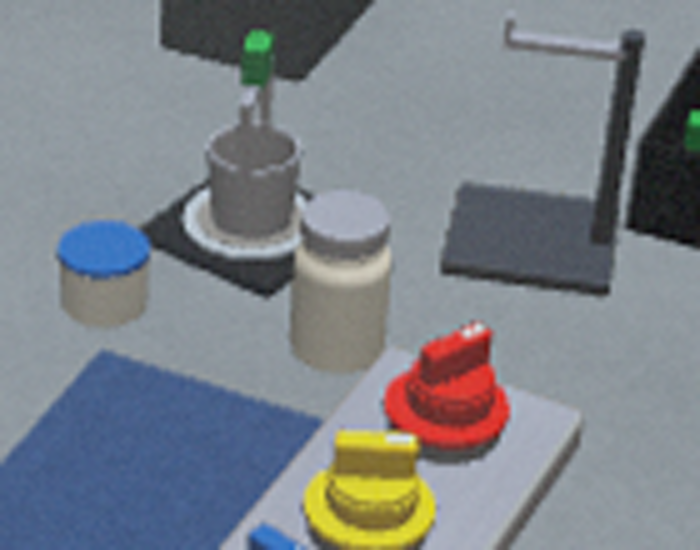

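```bash
python3 -m pendant '[[[2,-4,0],-4,4],[[4,-8,0],-8,4],[[6,-12,0],-12,4],[[8,-16,0],-15,4],[[10,-20,0],-18,4],[[12,-24,0],-18,4],[[14,-28,0],-18,4],[[15,-32,0],-18,4]]'
python3 -m pendant '[[[0,-4,0],0,4],[[0,-8,0],0,4],[[0,-12,0],0,4],[[0,-16,0],0,4],[[0,-20,0],0,4],[[0,-24,0],0,4],[[0,-27,0],0,4],[[0,-27,0],0,4]]'
python3 -m pendant '[[[0,0,0],0,4],[[0,0,0],0,4]]'
python3 - <<'E'
from fit import *
st()
c,im=snap('wrist','w30',None,1.5)
E
```

```text
time: 37.18
tool_pos: [0.5543, 0.0068, 0.2227]
tcp_rot: [-3.137, 0.15, -0.002]
wrist_force: [0.5, 0.3, 0.0]
grip_width: 0.0401
time: 37.85
tool_pos: [0.5526, -0.2686, 0.2196]
tcp_rot: [-3.136, 0.159, 0.005]
wrist_force: [1.0, 0.4, -0.5]
grip_width: 0.0402
time: 38.02
tool_pos: [0.5519, -0.2687, 0.2177]
tcp_rot: [-3.135, 0.161, 0.01]
wrist_force: [-0.0, 0.3, 0.1]
grip_width: 0.0399
t 38.02 tcp [ 0.5519 -0.2687  0.2177] jawx yaw -5.88 tilt z [-0.006  0.003 -1.   ] F [-0.   0.3  0.1] w 0.0399 j6 -0.41
```

View pics/w30.png

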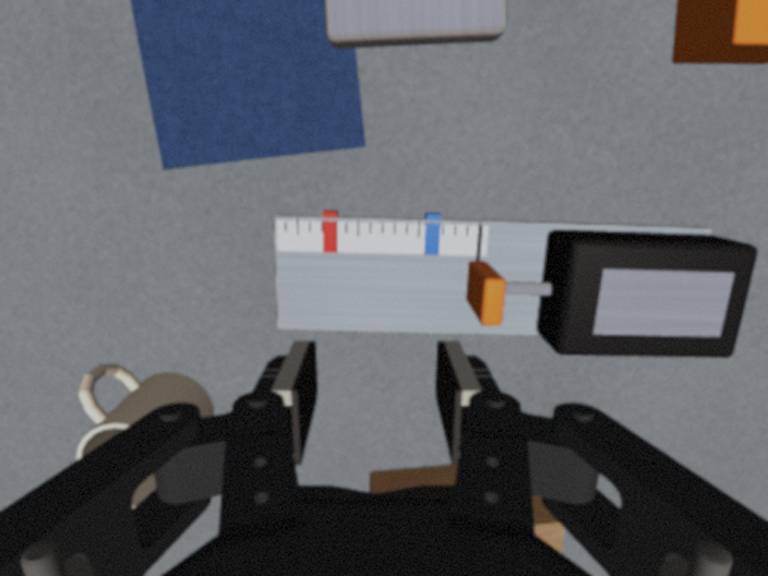

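```bash
python3 - <<'E'
from fit import *
c,im=load('w30')
P=lambda u,v,z:p2w(c,(u+.5)/1.5-.5,(v+.5)/1.5-.5,z)
rm=hsvmask(im,(170,120,60),(8,255,255),True); rm[:135]=0; rm[175:]=0; rm[:,240:]=0
bm=hsvmask(im,(100,130,60),(118,255,255)); bm[:138]=0; bm[175:]=0;bm[:,:270]=0
def cen(m): v,u=np.nonzero(m); return u.mean(),v.mean(),u.min(),u.max(),v.min(),v.max(),len(u)
print(cen(rm),cen(bm))
z=.012
r=p2w(c,*cen(rm)[:2],z); b=p2w(c,*cen(bm)[:2],z); n=P(480.5,240,z)
print(r,b,n, 'yaw',np.degrees(np.arctan2(*(b-r)[1::-1])), 'blue-needle',np.linalg.norm(b-n),'red-needle',np.linalg.norm(r-n))
e1=P(277,328,0.01);e2=P(540,334,.01);print('edge yaw',np.degrees(np.arctan2(*(e2-e1)[1::-1])))
h1=P(486,281,.077);h2=P(495,324,.077);print('handle ends',h1,h2)
g=hsvmask(im,(5,150,80),(20,255,255)); g[:170]=0;g[225:]=0;g[:,340:]=0
for zz in(0,-.003,-.006):
    print(np.round(fit(c,filled(g),[box(.016,.036,.013,.077)],.63,-.306,zz,[-.1,-.07]),4))
save(im,'w30z',(180,350,130,230),4.5)
E
```

```text
(np.float64(219.50259067357513), np.float64(154.78756476683938), np.int64(215), np.int64(224), np.int64(141), np.int64(167), 193) (np.float64(287.75333333333333), np.float64(157.1), np.int64(284), np.int64(292), np.int64(143), np.int64(168), 150)
[ 0.5142674  -0.25509611  0.012     ] [ 0.59799535 -0.2665897   0.012     ] [ 0.6378623  -0.27404609  0.012     ] yaw -7.8163097738505485 blue-needle 0.040558242559150685 red-needle 0.1250391941135074
edge yaw -7.221566752564736
handle ends [ 0.62705509 -0.29121114  0.077     ] [ 0.63225053 -0.32388948  0.077     ]
[ 0.6331 -0.3105  9.9488  0.6693]
[ 0.6341 -0.3114 10.7164  0.6454]
[ 0.6344 -0.3126  7.7172  0.5897]
```

View pics/w30z.png

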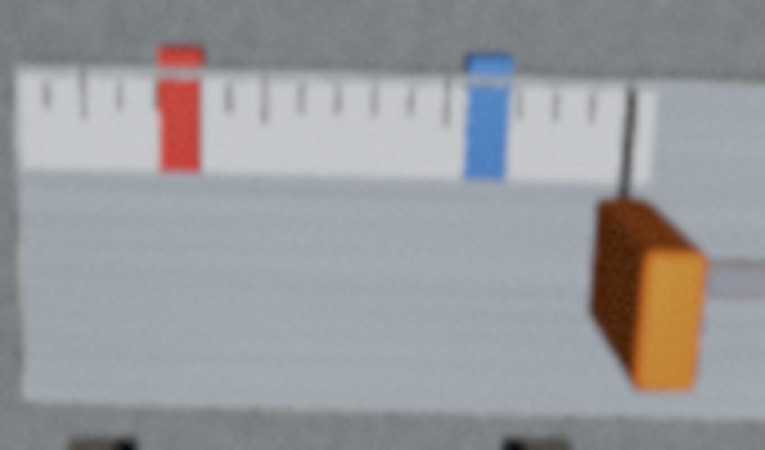

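```bash
python3 - <<'E'
from fit import *
c,im=load('w30')
P=lambda u,v,z:p2w(c,180+(u+.5)/4.5-.5,130+(v+.5)/4.5-.5,z)
print(P(668.5,319,.077),P(645,250,.077),P(700,250,.077),P(637,388,.077),P(692,388,.077))
print('base L',P(594,305,.013),P(600,203,.013))
for z in(.005,.012,.02): print(z,P(629,140,z),P(487,140,z),P(180,140,z))
E
```

```text
[ 0.63106955 -0.30636205  0.077     ] [ 0.62621217 -0.28894464  0.077     ] [ 0.63904858 -0.29024999  0.077     ] [ 0.62289981 -0.32291949  0.077     ] [ 0.63609193 -0.32428871  0.077     ]
base L [ 0.62455115 -0.3212756   0.013     ] [ 0.62774968 -0.29181121  0.013     ]
0.005 [ 0.63826303 -0.27640442  0.005     ] [ 0.59845331 -0.27238692  0.005     ] [ 0.51256551 -0.26357592  0.005     ]
0.012 [ 0.63684492 -0.27506562  0.012     ] [ 0.5977637  -0.27112164  0.012     ] [ 0.5134476  -0.26247187  0.012     ]
0.02 [ 0.63522423 -0.27353556  0.02      ] [ 0.59697557 -0.2696756   0.02      ] [ 0.51445569 -0.26121011  0.02      ]
```

```bash
python3 - <<'E'
from fit import *
c,im=load('w30')
for z in(.02,.03,.04,.05,.06,.07):
    for d in (.02,.04):
        p=w2p(c,[[.631+d*.992,-.3064-d*.122,z]])[0]; print(z,d,(p-[180,130])*4.5+1.75)
E
python3 - <<'E'
from h import *
c,im=snap('scene','s30',(220,340,290,384),6)
c,im=snap('wrist','w31',(310,380,160,230),10)
E
```

```text
0.02 0.02 [691.0245067  260.03854908]
0.02 0.04 [762.52602654 261.49734436]
0.03 0.02 [700.4195693  269.39819827]
0.03 0.04 [773.73692281 270.87984756]
0.04 0.02 [710.31062043 279.25606295]
0.04 0.04 [785.53644634 280.76002511]
0.05 0.02 [720.73763559 289.65265766]
0.05 0.04 [797.97165988 291.17811558]
0.06 0.02 [731.74495907 300.63296876]
0.06 0.04 [811.09471168 302.17876133]
0.07 0.02 [743.38191002 312.24708184]
0.07 0.04 [824.96352988 313.81161908]
```

View pics/s30.png

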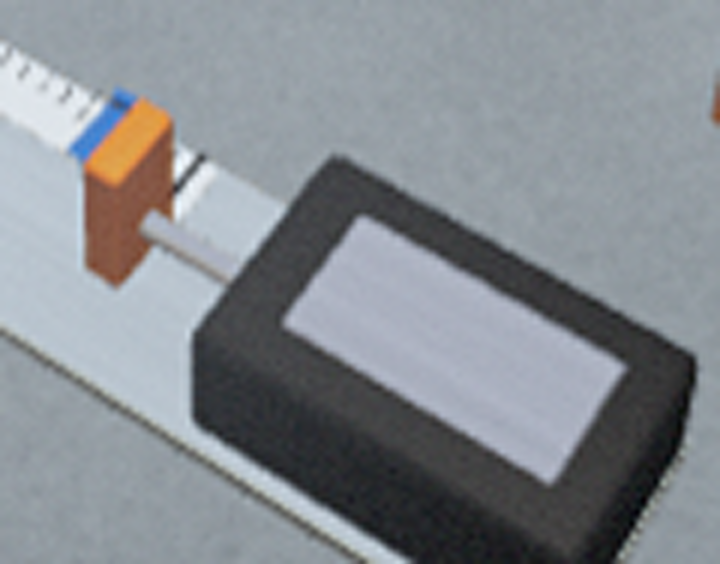

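View pics/w31.png

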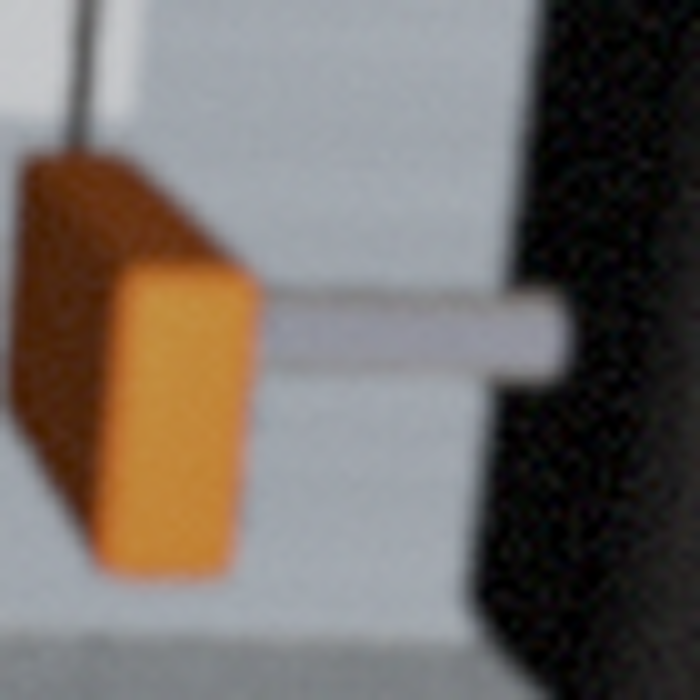

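```bash
python3 -m pendant '[[[3,-1.5,0],-1,3.8],[[6,-3,-3],-1,3.8],[[7.9,-3.8,-6],-1,3.8],[[7.9,-3.8,-9],-1,3.8],[[7.9,-3.8,-12],-1,3.8],[[7.9,-3.8,-12.5],-1,3.8],[[7.9,-3.8,-12.5],-1,3.8],[[7.9,-3.8,-12.5],-1,3.8]]'
python3 - <<'E'
from h import *
st()
c,im=snap('wrist','w32',None,1.5)
E
```

```text
time: 38.83
tool_pos: [0.6323, -0.3046, 0.0965]
tcp_rot: [-3.135, 0.183, 0.003]
wrist_force: [-0.1, -0.8, 0.7]
grip_width: 0.038
t 38.83 tcp [ 0.6323 -0.3046  0.0965] jawx yaw -6.67 tilt z [-0.002  0.001 -1.   ] F [-0.1 -0.8  0.7] w 0.038 j6 -0.38
```

View pics/w32.png

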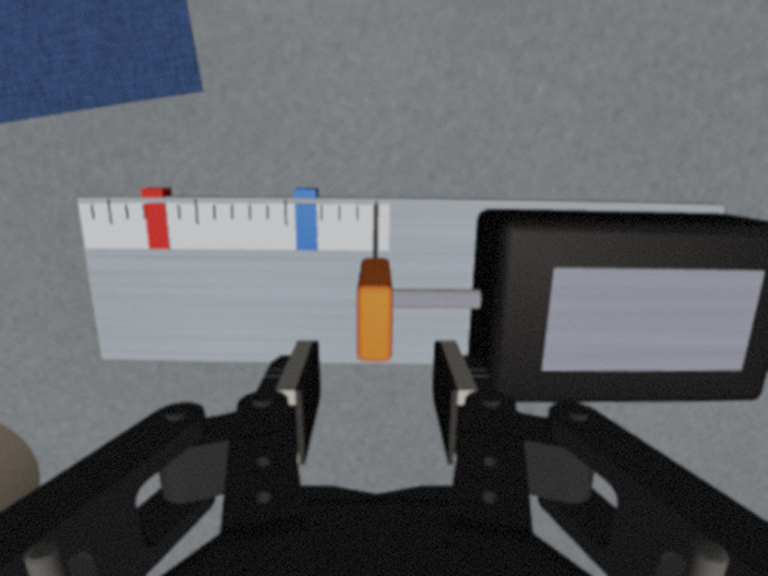

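```bash
python3 -m pendant '[[[-0.1,-0.1,-2],0,3.8],[[-0.1,-0.2,-4],0,3.8],[[-0.1,-0.2,-6],0,3.8],[[-0.1,-0.2,-7.2],0,3.8],[[-0.1,-0.2,-7.4],0,3.8],[[-0.1,-0.2,-7.4],0,3.8],[[-0.1,-0.2,-7.4],0,3.8]]'
```

```text
time: 39.47
tool_pos: [0.6328, -0.3076, 0.0265]
tcp_rot: [3.135, -0.183, 0.006]
wrist_force: [0.4, -0.3, 0.1]
grip_width: 0.038
```

```bash
python3 -m pendant '[[[-0.1,0.1,-0.3],0,3.8],[[-0.1,0.1,-0.3],0,3],[[-0.1,0.1,-0.3],0,2],[[-0.1,0.1,-0.3],0,1],[[-0.1,0.1,-0.3],0,0],[[-0.1,0.1,-0.3],0,0],[[-0.1,0.1,-0.3],0,0],[[-0.1,0.1,-0.3],0,0]]' 60
python3 - <<'E'
from h import *
st()
c,im=snap('wrist','w33',None,1.5)
E
```

```text
time: 40.13
tool_pos: [0.6314, -0.3067, 0.0248]
tcp_rot: [3.134, -0.184, 0.005]
wrist_force: [-3.6, 2.4, 6.1]
grip_width: 0.0149
t 40.13 tcp [ 0.6314 -0.3067  0.0248] jawx yaw -6.72 tilt z [ 0.003 -0.002 -1.   ] F [-3.6  2.4  6.1] w 0.0149 j6 -0.38
```

View pics/w33.png

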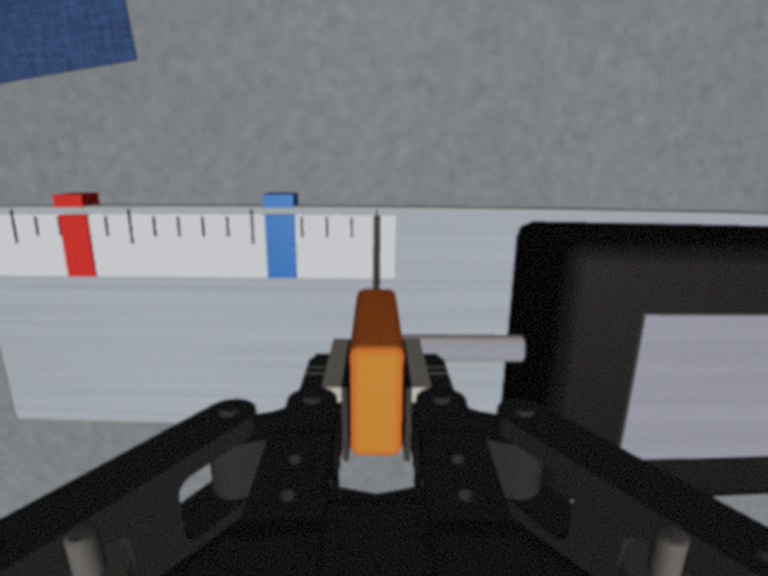

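```bash
python3 -m pendant '[[[-0.4,0.05,0],0,0],[[-0.9,0.1,0],0,0],[[-1.5,0.17,0],0,0],[[-2.1,0.24,0],0,0],[[-2.7,0.31,0],0,0],[[-3.2,0.37,0],0,0],[[-3.6,0.42,0],0,0],[[-3.8,0.44,0],0,0]]'
python3 - <<'E'
from h import *
st()
c,im=snap('wrist','w34',None,1.5)
E
```

```text
time: 40.85
tool_pos: [0.5931, -0.3018, 0.0249]
tcp_rot: [3.135, -0.184, 0.006]
wrist_force: [4.8, 0.8, -1.7]
grip_width: 0.0149
t 40.85 tcp [ 0.5931 -0.3018  0.0249] jawx yaw -6.71 tilt z [ 0.004 -0.001 -1.   ] F [ 4.8  0.8 -1.7] w 0.0149 j6 -0.41
```

View pics/w34.png

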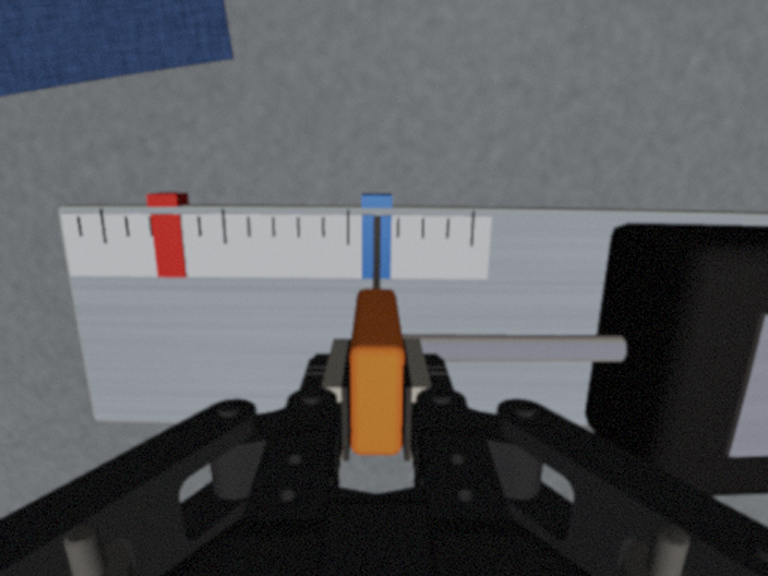

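```bash
python3 -m pendant '[[[0,0,0],0,0],[[0,0,0],0,0],[[0,0,0],0,0],[[0,0,0],0,0],[[0,0,0],0,0],[[0,0,0],0,0],[[0,0,0],0,0],[[0,0,0],0,0]]'
python3 -m pendant '[[[0,0,0],0,0],[[0,0,0],0,0],[[0,0,0],0,0],[[0,0,0],0,0],[[0,0,0],0,0],[[0,0,0],0,0],[[0,0,0],0,0],[[0,0,0],0,0]]'
python3 -m pendant '[[[0,0,0],0,0],[[0,0,0],0,0],[[0,0,0],0,0],[[0,0,0],0,0],[[0,0,0],0,0],[[0,0,0],0,0]]'
```

```text
time: 41.57
tool_pos: [0.5931, -0.3018, 0.0249]
tcp_rot: [3.135, -0.184, 0.006]
wrist_force: [4.4, 1.5, -0.4]
grip_width: 0.0152
time: 42.23
tool_pos: [0.5931, -0.3018, 0.0249]
tcp_rot: [3.135, -0.184, 0.006]
wrist_force: [5.4, 0.1, -0.4]
grip_width: 0.0149
time: 42.73
tool_pos: [0.5931, -0.3018, 0.0249]
tcp_rot: [3.135, -0.184, 0.006]
wrist_force: [4.7, 0.9, -1.9]
grip_width: 0.0152
```

```bash
python3 -m pendant '[[[0.3,-0.04,0],0,0],[[0.8,-0.1,0],0,0],[[1.3,-0.16,0],0,0],[[1.8,-0.22,0],0,0],[[2.3,-0.28,0],0,0],[[2.7,-0.33,0],0,0],[[3.1,-0.38,0],0,0],[[3.4,-0.42,0],0,0]]'
python3 -m pendant '[[[0.1,-0.01,0],0,0],[[0.2,-0.03,0],0,0],[[0.3,-0.04,0],0,0],[[0.4,-0.05,0],0,0],[[0.5,-0.06,0],0,0],[[0.5,-0.06,0],0,0]]'
python3 - <<'E'
from h import *
st()
c,im=snap('wrist','w35',None,1.5)
E
```

```text
time: 43.4
tool_pos: [0.6275, -0.3062, 0.0249]
tcp_rot: [3.135, -0.184, 0.006]
wrist_force: [1.1, 0.2, -0.2]
grip_width: 0.0153
time: 43.9
tool_pos: [0.6313, -0.3067, 0.0249]
tcp_rot: [3.135, -0.184, 0.001]
wrist_force: [-5.0, 1.4, 2.7]
grip_width: 0.0147
t 43.9 tcp [ 0.6313 -0.3067  0.0249] jawx yaw -6.73 tilt z [ 0.001 -0.001 -1.   ] F [-5.   1.4  2.7] w 0.0147 j6 -0.38
```

View pics/w35.png

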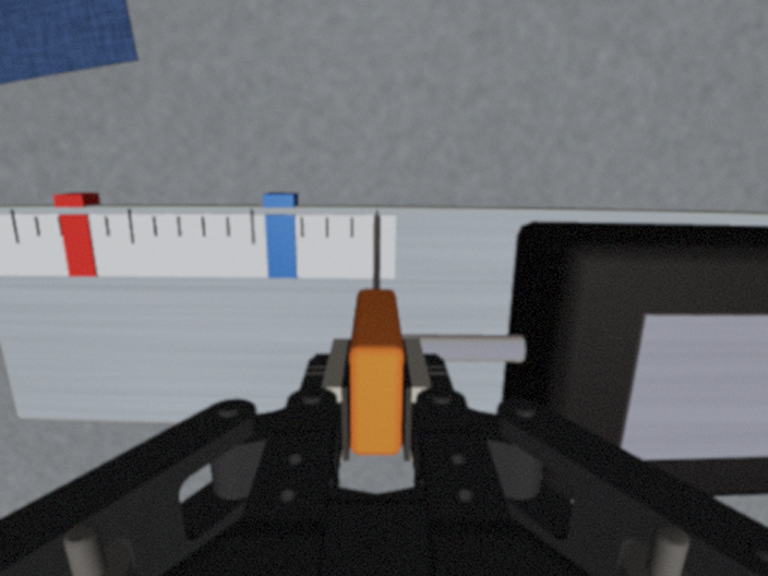

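```bash
python3 - <<'E'
from fit import *
c,im=load('w34')
P=lambda u,v,z:p2w(c,(u+.5)/1.5-.5,(v+.5)/1.5-.5,z)
for z in(.006,.012):
    print(np.linalg.norm(P(376.5,246,z)-P(168.5,246,z)),np.linalg.norm(P(376.5,246,z)-P(376,246,z)),np.linalg.norm(P(348,230,z)-P(224,228,z)))
E
python3 -m pendant '[[[-0.4,0.05,0],0,0],[[-1,0.12,0],0,0],[[-1.8,0.21,0],0,0],[[-2.6,0.3,0],0,0],[[-3.4,0.4,0],0,0],[[-4.2,0.49,0],0,0],[[-5,0.58,0],0,0],[[-5.8,0.68,0],0,0]]'
python3 -m pendant '[[[-0.8,0.09,0],0,0],[[-1.6,0.19,0],0,0],[[-2.4,0.28,0],0,0],[[-3.2,0.37,0],0,0],[[-4,0.47,0],0,0],[[-4.8,0.56,0],0,0],[[-5.3,0.62,0],0,0],[[-5.3,0.62,0],0,0]]'
python3 - <<'E'
from h import *
st()
c,im=snap('wrist','w36',None,1.5)
E
```

```text
0.08748450294785463 0.00020841571709266348 0.051445621784430295
0.08469979820218915 0.00020178167086837696 0.04980806470518157
time: 44.62
tool_pos: [0.574, -0.2993, 0.0249]
tcp_rot: [3.136, -0.184, 0.007]
wrist_force: [8.0, 1.2, -2.4]
grip_width: 0.0149
time: 45.28
tool_pos: [0.5214, -0.2926, 0.0249]
tcp_rot: [3.136, -0.183, 0.012]
wrist_force: [7.7, 1.3, -2.5]
grip_width: 0.0147
t 45.28 tcp [ 0.5214 -0.2926  0.0249] jawx yaw -6.69 tilt z [ 0.007 -0.001 -1.   ] F [ 7.7  1.3 -2.5] w 0.0147 j6 -0.45
```

View pics/w36.png

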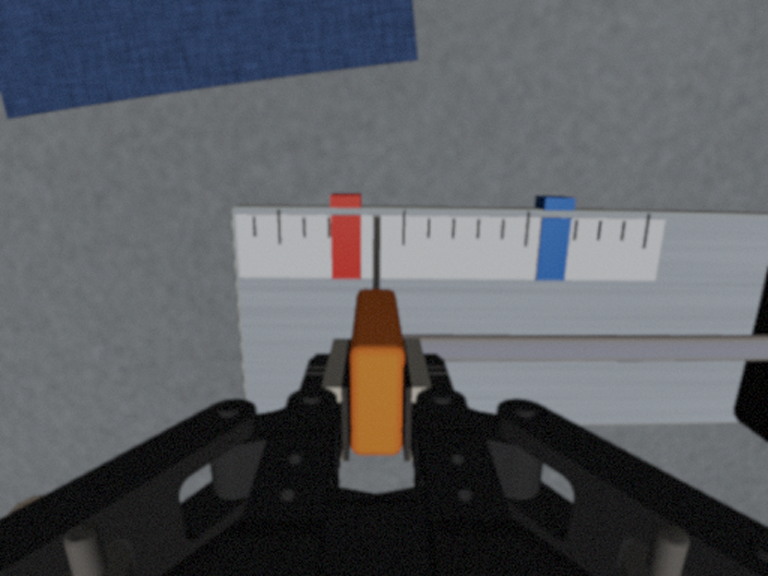

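```bash
python3 -m pendant '[[[-0.3,0.03,0],0,0],[[-0.7,0.08,0],0,0],[[-1,0.12,0],0,0],[[-1.2,0.14,0],0,0],[[-1.2,0.14,0],0,0],[[-1.2,0.14,0],0,0]]'
python3 - <<'E'
from h import *
st()
c,im=snap('wrist','w37',None,1.5)
E
```

```text
time: 45.83
tool_pos: [0.5105, -0.2912, 0.0249]
tcp_rot: [3.136, -0.183, 0.017]
wrist_force: [8.7, -0.2, -3.0]
grip_width: 0.015
t 45.83 tcp [ 0.5105 -0.2912  0.0249] jawx yaw -6.67 tilt z [ 0.011 -0.001 -1.   ] F [ 8.7 -0.2 -3. ] w 0.015 j6 -0.46
```

View pics/w37.png

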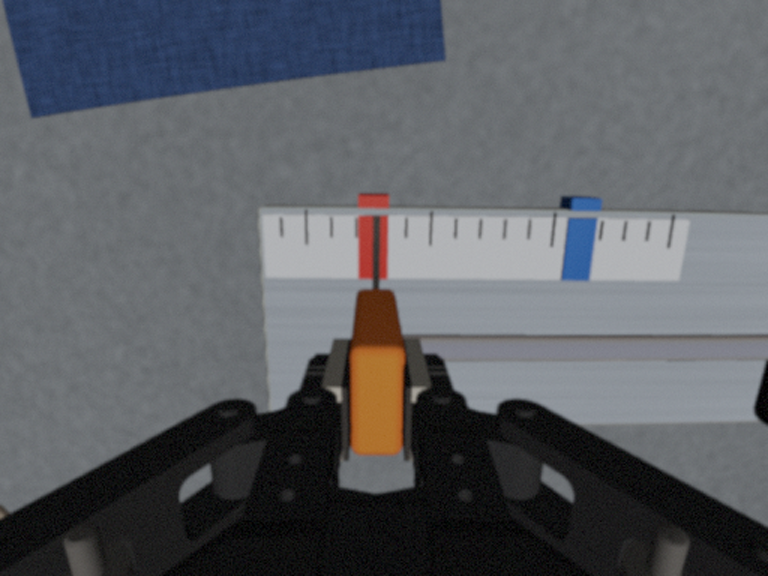

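Needle at x=376 and the red band spans 359–388, so it is well inside. I'll hold it there, then ease it home.

```bash
python3 -m pendant '[[[-0.05,0,0],0,0],[[-0.05,0,0],0,0],[[-0.05,0,0],0,0],[[-0.05,0,0],0,0],[[-0.05,0,0],0,0],[[-0.05,0,0],0,0],[[-0.05,0,0],0,0],[[-0.05,0,0],0,0]]'
python3 -m pendant '[[[0,0,0],0,0],[[0,0,0],0,0],[[0,0,0],0,0],[[0,0,0],0,0],[[0,0,0],0,0],[[0,0,0],0,0],[[0,0,0],0,0],[[0,0,0],0,0]]'
python3 -m pendant '[[[0,0,0],0,0],[[0,0,0],0,0],[[0,0,0],0,0],[[0,0,0],0,0],[[0,0,0],0,0],[[0,0,0],0,0]]'
python3 -m pendant '[[[0.3,-0.04,0],0,0],[[0.9,-0.11,0],0,0],[[1.5,-0.18,0],0,0],[[2.1,-0.26,0],0,0],[[2.7,-0.33,0],0,0],[[3.3,-0.4,0],0,0],[[3.9,-0.48,0],0,0],[[4.5,-0.55,0],0,0]]'
python3 -m pendant '[[[0.6,-0.07,0],0,0],[[1.2,-0.15,0],0,0],[[1.8,-0.22,0],0,0],[[2.4,-0.29,0],0,0],[[3,-0.37,0],0,0],[[3.6,-0.44,0],0,0],[[4.2,-0.51,0],0,0],[[4.6,-0.56,0],0,0]]'
```

```text
time: 46.55
tool_pos: [0.5109, -0.2913, 0.0249]
tcp_rot: [3.135, -0.182, 0.022]
wrist_force: [8.6, -0.9, -2.9]
grip_width: 0.015
time: 47.22
tool_pos: [0.5118, -0.2914, 0.0249]
tcp_rot: [3.134, -0.182, 0.026]
wrist_force: [8.4, -1.6, -2.8]
grip_width: 0.0144
time: 47.72
tool_pos: [0.5125, -0.2915, 0.0249]
tcp_rot: [3.133, -0.182, 0.03]
wrist_force: [8.0, -1.4, -2.1]
grip_width: 0.0147
time: 48.38
tool_pos: [0.5577, -0.2973, 0.0249]
tcp_rot: [3.132, -0.182, 0.031]
wrist_force: [5.1, -2.0, -1.4]
grip_width: 0.0152
time: 49.05
tool_pos: [0.6042, -0.3032, 0.0249]
tcp_rot: [3.132, -0.182, 0.031]
wrist_force: [3.3, -2.1, 0.9]
grip_width: 0.0149
```

```bash
python3 -m pendant '[[[0.5,-0.06,0],0,0],[[1,-0.12,0],0,0],[[1.5,-0.18,0],0,0],[[1.9,-0.23,0],0,0],[[2.2,-0.27,0],0,0],[[2.4,-0.3,0],0,0],[[2.6,-0.32,0],0,0],[[2.7,-0.33,0],0,0]]'
python3 -m pendant '[[[0.1,-0.01,0],0,0],[[0.2,-0.02,0],0,0],[[0.2,-0.02,0],0,0]]'
python3 - <<'E'
from h import *
st()
c,im=snap('wrist','w38',None,1.5)
E
```

```text
time: 49.72
tool_pos: [0.6314, -0.3067, 0.0249]
tcp_rot: [3.132, -0.182, 0.031]
wrist_force: [3.2, -2.3, 2.1]
grip_width: 0.015
time: 49.97
tool_pos: [0.6319, -0.3067, 0.0249]
tcp_rot: [3.132, -0.182, 0.025]
wrist_force: [-5.2, 0.4, 4.2]
grip_width: 0.0149
t 49.97 tcp [ 0.6319 -0.3067  0.0249] jawx yaw -6.67 tilt z [ 0.016 -0.005 -1.   ] F [-5.2  0.4  4.2] w 0.0149 j6 -0.39
```

View pics/w38.png

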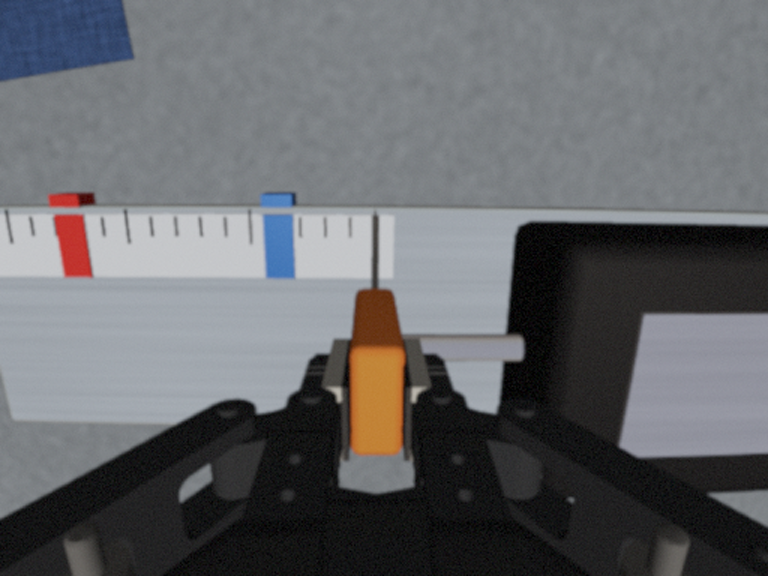

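```bash
python3 -m pendant '[[[0,0,0],0,1.8],[[0,0,0],0,2.5],[[0,0,0],0,3.5],[[0,0,0],0,3.8],[[0,0,0],0,3.8],[[0,0,0.5],0,3.8],[[0,0,2],0,3.8],[[0,0,4],0,3.8]]'
python3 -m pendant '[[[0,0,3],0,3.8],[[0,0,6],0,3.8],[[0,0,10],0,3.8],[[0,0,14],0,3.8],[[0,0,16],0,3.8],[[0,0,16],0,3.8]]'
python3 - <<'E'
from h import *
st()
c,im=snap('wrist','w39',None,1.5)
E
```

```text
time: 50.68
tool_pos: [0.6308, -0.3061, 0.0631]
tcp_rot: [3.134, -0.183, 0.02]
wrist_force: [-0.1, -0.1, -0.4]
grip_width: 0.0375
time: 51.18
tool_pos: [0.6324, -0.3068, 0.2323]
tcp_rot: [3.129, -0.182, 0.038]
wrist_force: [0.6, 0.1, 1.1]
grip_width: 0.0386
t 51.18 tcp [ 0.6324 -0.3068  0.2323] jawx yaw -6.65 tilt z [ 0.024 -0.009 -1.   ] F [0.6 0.1 1.1] w 0.0386 j6 -0.38
```

View pics/w39.png

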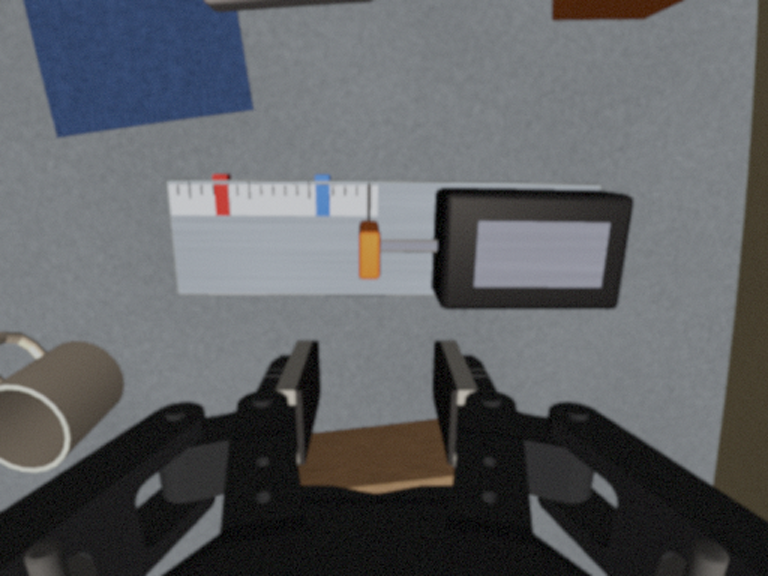

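Gauge is home at needle x≈369, as at the start. Now a final check of the rest with the top and scene cameras.

```bash
python3 - <<'E'
from h import *
c,im=snap('top','t40',(100,340,100,260),3)
c,im=snap('scene','s40',(200,350,110,290),4)
E
```

```text
(no output)
```

View pics/t40.png

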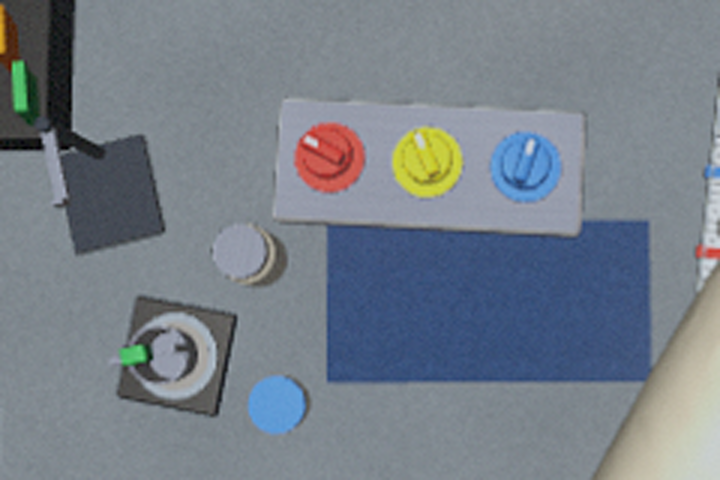

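View pics/s40.png

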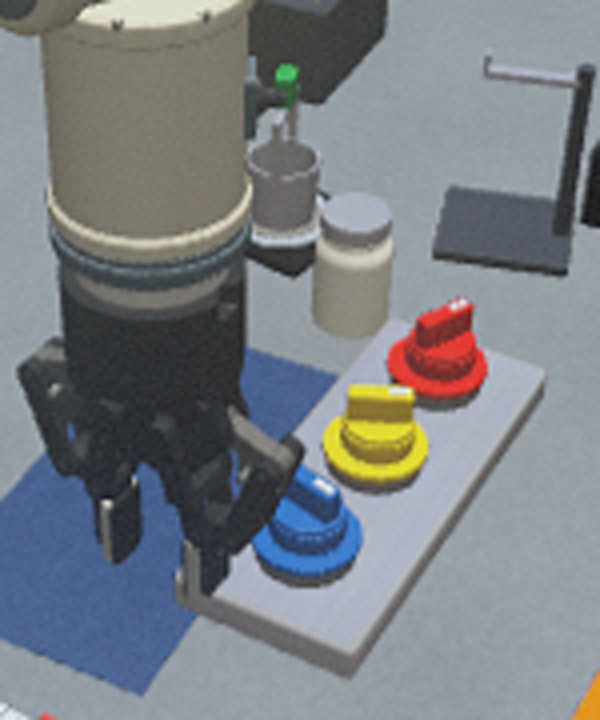

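```bash
python3 -m pendant '[[[0,0,0],0,3.8],[[0,0,0],0,3.8],[[0,0,0],0,3.8],[[0,0,0],0,3.8]]'; python3 -c "
from bench import bot
print(bot.finish_job())"
```

```text
time: 51.67
tool_pos: [0.6305, -0.3058, 0.2213]
tcp_rot: [3.136, -0.182, 0.016]
wrist_force: [0.2, 0.2, -0.1]
grip_width: 0.0379
the job is handed in; nothing more can be done
None
```

The job is done and handed in at about 52 s; `finish_job` gave no verdict.

- **Knobs:** The red, blue and yellow knobs are each pushed fully down on their own valve. Each stopped within about 0.2 mm of the expected seat height under a 10–15 N push. The last pictures show all three sitting centred on their collars and the mat empty.
- **Cup:** It was lifted off the hook and stands upright on the drip tray plate. I measured it within about 1–2 mm of the middle.
- **Gauge:** I held the needle in the blue band for about 1.9 s, eased it home, then held it in the red band for about 1.9 s and eased it home again. During the red hold it drifted about 2 mm towards home, which by my reading still left about 3 mm inside the band. I confirmed it was home in the image before letting go.
- **Bystanders:** The sugar jar and creamer look unmoved in the last top view. I never went near the mug.

**Disagreements:**
- **Height reading:** The real fingertips sit about 27 mm above the reported TCP height. My first two grasps of the red knob closed above the bar, and I found the offset by lightly touching the bar. I used it for every grasp after that.
- **Knob size:** The knobs also looked slightly smaller in the pictures than the given dimensions.

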